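Pack the cold carrier

ROBOT

A 6-joint arm with a two-finger parallel gripper is mounted at the origin on the work surface; the furniture and walls round the work are solid. World frame = base frame: x ahead of the robot, y to its left, z up, the work surface at z = 0. Lengths are in m, angles in degrees, forces in N, time in s.
With the tool pointing down it reaches from about 0.375 to 0.9 m from the base axis. Payload 3.1 kg.
Tool frame: the origin (TCP) lies on the centre line of the jaws, within the pads' length; the fingertips stand finger_overhang ahead of it and the grasp point (between the pads) lies 5 mm behind it (finger_overhang is the distance from the TCP to the fingertips, in m); z points along the fingers, y is the line along which they close (so a half turn about z gives the same grasp; the last joint's range is limited). The gripper opens to 87 mm and grips with 3 to 60 N. Pads are 19 mm wide; open, the fingers measure 117 mm over their backs; the gripper's body (75 mm by 190 mm) begins 51 mm behind the grasp point.
Start: joints at [-85.285, 30.224, 82.088, -0, 67.689, -10.227], TCP at [0.161, -0.604, 0.237] pointing down, gripper open.
Joint ranges: [-176.69, 176.69], [-43.24, 126.21], [12.49, 139.97], [-82, 262], [0, 151.66], [-163.58, 163.58]. Speed limits (degrees/s): [159.86, 159.86, 180, 180, 180, 180].

INTERFACE

Orientations are given as a 3x3 rotation matrix whose columns are the frame's x, y, z axes.
In Python, from rig import read_state, capture, calibration, hand_in, finger_overhang gives the robot as it stands.
- The arm moves only by the tool send_rows, never from a script. Its argument "plan" is a list of rows, each a list of 5 numbers: the closure in counts, from 0 (fully open) to 255 (shut), then the shift along the tool's x, y, z in m, then the turn about the tool's z in rad. A call has 1 to 20 rows; each row shifts and turns the commanded pose from where the row before left it, along the tool's axes as they then stand; what a row does not reach is not made up. A row lasts 1/12 s, in which the tool goes at most 41.7 mm and 7.16 degrees, less where a joint would pass 70% of its speed; a pose out of reach is approached as far as the arm can. A call is refused whole if a number of a shift passes 0.0417 or a number of a turn 0.125, either way. A call with a gripper value outside its range is refused whole. The fingers move at their own pace and stop on an object; the grip force is fixed at half the most. Time passes only in rows, so rows that do not move let the fingers close. It gives the time, the measured TCP pose, the force, the opening and the grip force at its end, in the units of the state.
- read_state(): the state, without advancing time (a new reading comes with each control period).
- capture(name): name is "scene" or "side" or "wrist"; returns (picture, depth): 480x640x3 uint8, blue, green, red; 480x640 float32, m along the optical axis (not along the pixel's ray), 0 where there is no reading.
- calibration(name): a dict with "fx", "fy", "cx", "cy" (pixels), "xyz" and "rotation" of the camera in the world. Camera axes: x right, y down, z forward; pixel columns grow to the right and rows downward; lengths in m; the calibration is good to about 2 mm. A picture is of the moment at which its call begins: read the wrist's pose just before it. calibration takes no time and is no camera call; for the wrist camera it gives the pose at the moment of the call.
- hand_in(): hands the job in; it is judged then, once.
The state is a dict: "time_s": time; "joint_positions": joint angles; "qvel": joint speeds; "tau": joint torques, N m; "position": TCP position; "tcp_rot": TCP orientation; "force": force on the tool from outside, world axes, zero at the start; "moment": the same for the moment, N m; "opening": opening from 0.0 (shut) to 1.0 (fully open); "grasp_force": force on a finger pad.
Only numpy, scipy, OpenCV 4.12 (cv2) and the standard library are available. Lean on these libraries where they do the work, as an engineer would, in place of code of your own. Each camera call takes 0.05 s, during which the arm holds its last target. There are 200 camera calls.

TASK

Pack the white cold carrier for transport: lift its loose blue lid off by the black knob and set it down right way up on the worktop, draw every orange cartridge out through the front of the roofed grey dock and lay it inside the carrier, low enough for the lid to close. Then put the lid back on so that it lies flat in place, and swing the carrier's folded handle up over it until it snaps upright; leave the timer and the tape roll alone.

Things in the scene. Friction and masses are not known exactly. Their poses are not given: they have to be found in the camera images.
- carrier: the cold carrier, an open-topped white box 146 (x) x 214 (y) x 60 (z) mm that cannot be shifted; walls 10, floor 12 thick, so inside 126 x 194 x 48 deep: the lid closes over cartridges side by side, not stacked. Origin: centre of its underside; z up. The handle is hinged on its two y sides and at the start is folded down in front, at its -x side.
- carrier_rim (a point): centre of the carrier's mouth, at rim height, 60 mm above its underside
- lid: the loose blue lid, 300 g: flange 146 (x) x 214 (y) x 10 mm over a plug 114 x 182 x 6 mm that enters the carrier's mouth with 6 mm play all round. Black knob on top, 26 (x) x 46 (y) x 26 (z) mm, centre 31 mm above the origin. Origin: centre of the flange's underside, 6 mm above the worktop when laid there. In place on the carrier it coincides with carrier_rim, x axes parallel or opposed.
- lid_knob (a point): centre of the lid's knob
- handle (a joint): angle of the carrying handle, rad: 0 folded down in front of the carrier (level), 1.571 upright at its end stop. An over-centre hinge: below about 1.2 rad it is pushed back down (2 to 3 N at the bar), beyond that it snaps to the upright stop and stays there.
- handle_bar (a point): middle of the handle's grip bar: round, 16 mm thick (red) and 120 mm long, parallel to the carrier's y, 115 mm from the hinge axis; it turns freely between the fingers. Folded it stands 46 mm above the worktop with 34 mm free between it and the carrier. It passes over the lid's knob when upright (bar at 161 mm).
- handle_hinge (a point): on the handle's hinge axis, midway, 46 mm above the carrier's underside; the axis is along the carrier's y, and the bar rises from -x over to straight above it
- dock: the grey cartridge dock, 72 (x) x 194 (y) x 40 (z) mm, cannot be shifted. Four bays side by side along y at -69, -23, 23 and 69 mm, each 36 wide, 28 high and 64 deep, roofed, closed behind and open only at the front, x = -32 mm; their floor is 6 mm above the worktop. Origin: on the worktop under the middle of the bays.
- timer: a white kitchen-style timer 68 x 62 x 18 mm, to be left alone
- tape_roll: a yellow tape roll 89 x 89 x 19 mm, to be left alone
- cartridge_0: a cooling cartridge, 100 g: orange body 62 (x) x 32 (y) x 24 (z) mm, white pull tab 12 wide (y), 20 high, sticking 35 mm out of its -x end. Origin: centre of the body's underside; tab centre at (-48, 0, 12) mm. At the start it lies in a bay of the dock, its tab sticking out of the opening; it draws out along its own -x. May be absent.
- cartridge_1: a cooling cartridge, 100 g: orange body 62 (x) x 32 (y) x 24 (z) mm, white pull tab 12 wide (y), 20 high, sticking 35 mm out of its -x end. Origin: centre of the body's underside; tab centre at (-48, 0, 12) mm. At the start it lies in a bay of the dock, its tab sticking out of the opening; it draws out along its own -x. May be absent.
- cartridge_2: a cooling cartridge, 100 g: orange body 62 (x) x 32 (y) x 24 (z) mm, white pull tab 12 wide (y), 20 high, sticking 35 mm out of its -x end. Origin: centre of the body's underside; tab centre at (-48, 0, 12) mm. At the start it lies in a bay of the dock, its tab sticking out of the opening; it draws out along its own -x. May be absent.
- cartridge_3: a cooling cartridge, 100 g: orange body 62 (x) x 32 (y) x 24 (z) mm, white pull tab 12 wide (y), 20 high, sticking 35 mm out of its -x end. Origin: centre of the body's underside; tab centre at (-48, 0, 12) mm. At the start it lies in a bay of the dock, its tab sticking out of the opening; it draws out along its own -x. May be absent.
Things that resemble listed ones, but are neither listed nor needed, are in the scene too. Leave any brown or green look-alike of the cartridge_0 alone.

How it is judged:
By the outcome, as a careful person would: the job done as asked, in the order asked, and still so for the second after the job is handed in, with the robot touching nothing.
Of cartridge_0, cartridge_1, cartridge_2, cartridge_3 only 3 to 4 are there at a start; the rules pass over those that are not, and their reading is None.
At some moment in a run one of lid, cartridge_0, cartridge_1, cartridge_2, cartridge_3 may be knocked a few centimetres aside while the robot is not near it.
Once in a run the grip may slacken for a moment while it holds something.
It also fails if it takes over 208 s, if anything falls off the work surface, if the arm or the gripper's body presses on something with over 40 N, if the wrist force passes 120 N, or if a joint passes its speed limit or range.

## Working session

There is one attempt and no reset: what is moved stays moved. The work goes in short steps, Python scripts to look and compute and a tool call to move; the robot and the scene stay as the last step left them, time stands still between calls to the robot, and variables do not carry over. Pictures are saved under pics/ and viewed, at most 14 in all, crops included, and the job is handed in when it is done.

Besides the shell and the picture viewer there is one more tool, called after "Call:" by a JSON object that holds its "op" and its "data", one argument or row to a line. send_rows: Moves the arm, as the interface text tells. Its arguments: {"type":"object","properties":{"plan":{"type":"array","items":{"type":"array","items":{"type":"number"}}}},"required":["plan"]}

```bash
mkdir -p pics; ls; python3 - <<'E'
from rig import *
import cv2,numpy as np
s=read_state();print(s['position'],np.round(s['tcp_rot'],3).tolist(),s['opening'],finger_overhang, s['time_s'])
for n in("scene","side"):
    p,d=capture(n);cv2.imwrite(f"pics/{n}0.png",p);np.save(f"{n}0.npy",d);c=calibration(n);print(n,c)
E
```

```text
pics
[ 0.16112296 -0.60314065  0.23556682] [[0.966, 0.258, -0.0], [0.258, -0.966, 0.002], [0.0, -0.002, -1.0]] 0.9992457249276991 0.014 0.0
scene {'fx': 454.7465713542008, 'fy': 454.7465713542008, 'cx': 317.9722489646585, 'cy': 237.88885697010994, 'xyz': array([0.12216208, 0.84075282, 0.55479224]), 'rotation': array([[-0.87503733, -0.24673667,  0.41645011],
       [-0.48334731,  0.39885928, -0.77928598],
       [ 0.02617344, -0.88319437, -0.46827627]])}
side {'fx': 480.05355970488506, 'fy': 480.05355970488506, 'cx': 319.6198265457529, 'cy': 245.8985402127601, 'xyz': array([0.1963719 , 0.85845076, 0.89023256]), 'rotation': array([[-0.92073011, -0.24809131,  0.30117565],
       [-0.38982665,  0.61860349, -0.6821766 ],
       [-0.01706622, -0.74550682, -0.66627946]])}
```

View pics/scene0.png

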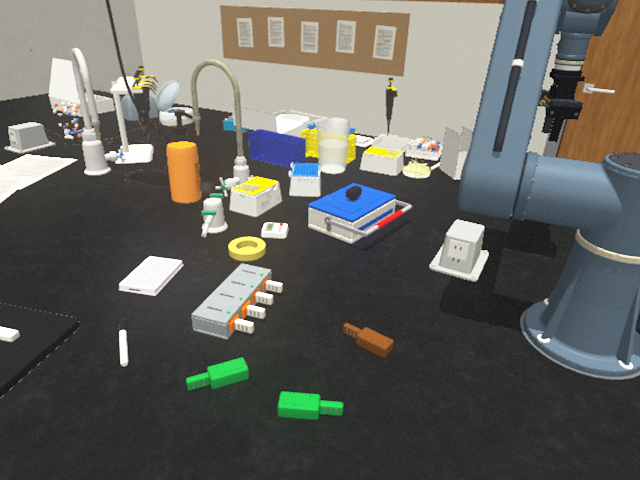

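View pics/side0.png

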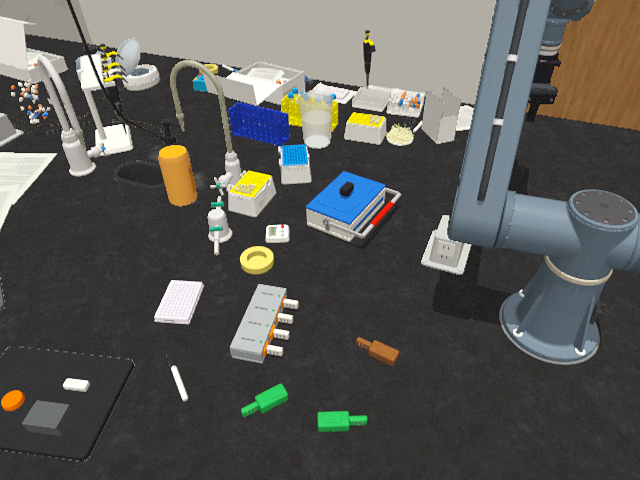

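The scene view shows the lid at about (352,205), its knob at (353,192) and the red bar at (390,220). The dock is at (235,300) with four white tabs at (244,326), (256,312), (264,298) and (274,287). Next I measure these in the world frame.

```bash
cat > h.py <<'E'
from rig import *
import cv2,numpy as np
def cloud(n,d=None,p=None):
    if p is None: p,d=capture(n)
    c=calibration(n);v,u=np.mgrid[:480,:640]
    P=np.dstack([(u-c['cx'])/c['fx']*d,(v-c['cy'])/c['fy']*d,d])@c['rotation'].T+c['xyz']
    P[d==0]=np.nan
    return p,P
def hsv(p,lo,hi): return cv2.inRange(cv2.cvtColor(p,cv2.COLOR_BGR2HSV),np.array(lo),np.array(hi))>0
def comps(m,mn=15):
    n,l,st,_=cv2.connectedComponentsWithStats(m.astype(np.uint8))
    return [l==i for i in range(1,n) if st[i,4]>=mn]
def rect(Q):
    r=cv2.minAreaRect((Q[:,:2]*1000).astype(np.float32));return np.round(r[0],1),np.round(r[1],1),round(r[2],1)
def show(): 
    s=read_state();R=s['tcp_rot'];print('t',round(s['time_s'],2),'pos',np.round(s['position'],4),'yaw',round(np.degrees(np.arctan2(R[1,0],R[0,0])),2),'z',np.round(R[:,2],3),'F',np.round(s['force'],1),'op',round(s['opening'],3),'gf',round(s['grasp_force'],1))
E
python3 - <<'E'
from h import *
for n in("scene","side"):
    p,P=cloud(n,np.load(n+'0.npy'),cv2.imread(f'pics/{n}0.png'))
    z=P[...,2];w=(P[...,0]>.2)&(P[...,0]<1)&(abs(P[...,1])<.6)&(z<.2)
    print(n)
    g=hsv(p,(100,120,60),(125,255,255))&w
    m=max(comps(g),key=np.sum);Q=P[m];zt=np.median(Q[:,2]);Q=Q[abs(Q[:,2]-zt)<.004];print('lid',zt,rect(Q),len(Q))
    yx=np.argwhere(m);b=np.zeros_like(m);b[yx[:,0].min()-12:yx[:,0].max(),yx[:,1].min():yx[:,1].max()]=1
    k=b&hsv(p,(0,0,0),(180,255,70))&w&(z>.075);Q=P[k];print('knob',len(Q),Q.min(0),Q.max(0));Q=Q[Q[:,2]>np.nanmax(Q[:,2])-.005];print(rect(Q))
    for m in comps(hsv(p,(0,180,90),(6,255,255))&w): Q=P[m];print('red',len(Q),np.nanmean(Q,0),rect(Q[~np.isnan(Q[:,0])]))
    for m in comps(hsv(p,(7,170,120),(20,255,255))&w): Q=P[m];print('orange',len(Q),np.nanmean(Q,0))
    for m in comps(hsv(p,(22,150,120),(32,255,255))&w): Q=P[m];print('yellow',len(Q),np.nanmean(Q,0))
    for m in comps(hsv(p,(0,0,170),(180,40,255))&w&(z<.06)): Q=P[m];print('white',len(Q),np.nanmedian(Q,0),np.nanmax(Q[:,2]),rect(Q))
    m=w&(abs(z-.04)<.003)&hsv(p,(0,0,80),(180,60,200))
    for q in comps(m,150): print('gray40',q.sum(),rect(P[q]))
E
```

```text
scene
lid 0.07041884481382601 (array([ 583.7, -214.9]), array([218.2, 150. ]), 79.7) 1507
knob 116 [ 0.5674475  -0.2319338   0.07540097] [ 0.59335694 -0.18805249  0.10486632]
(array([ 578.5, -208.1]), array([39.6, 15.2]), 78.6)
red 116 [ 0.46456965 -0.19620562  0.05019002] (array([ 464.7, -192.5]), array([ 43. , 111.9]), 10.0)
orange 37 [0.5928944  0.19272216 0.02190248]
orange 36 [0.58514567 0.2393314  0.02287379]
orange 81 [0.57525525 0.2834949  0.02273273]
orange 81 [0.56798687 0.32904184 0.02379842]
orange 481 [0.33369563 0.23403656 0.02344928]
yellow 292 [ 0.87056651 -0.17977121  0.06464672]
yellow 17 [0.72238952 0.04914612 0.01374403]
yellow 22 [0.7004808  0.101796   0.01144091]
white 974 [ 0.7987545  -0.3269198   0.03073779] 0.059980844702098024 (array([ 810.9, -443. ]), array([ 91.9, 306.6]), 7.3)
white 144 [ 0.96815502 -0.20157689  0.05235405] 0.059998231314542794 (array([ 970.8, -187.5]), array([37.4, 95. ]), 2.6)
white 1007 [ 0.8352041  -0.10911917  0.03019148] 0.05997727747006559 (array([ 871.1, -164.5]), array([141.6,  94.1]), 87.4)
white 1247 [ 0.5450897  -0.11645133  0
[... 3991 characters left out ...]
 9.6)
white 91 [0.57267084 0.18571483 0.02622721] 0.031841983623658865 (array([573.9, 183.2]), array([34.2, 15.6]), 11.8)
white 99 [0.56582852 0.23071812 0.02548009] 0.0315361810156074 (array([566.6, 229.8]), array([34.2, 13.2]), 9.1)
white 107 [0.55358032 0.27568287 0.02614288] 0.030394327095432883 (array([555.7, 273.9]), array([34.7, 14.1]), 15.1)
white 115 [0.5467513  0.32100406 0.02583357] 0.030758508533628715 (array([548.8, 318.7]), array([34.3, 13.5]), 9.6)
white 216 [0.6991237  0.46464952 0.01150602] 0.016329998804668566 (array([702.3, 462.7]), array([11.9, 89.5]), 51.5)
white 248 [0.88623633 0.55669793 0.02951516] 0.03428940786331147 (array([888. , 555.4]), array([49.6, 21.6]), 16.3)
```

Call:
{"op": "send_rows", "data": {
  "plan": [
    [0,0,0,0,0.108],
    [0,0,0,0,0.108],
    [0,0,0,0,0.108],
    [0,0,0,0,0.108],
    [0,0.0233,-0.0303,0,0],
    [0,0.0233,-0.0303,0,0],
    [0,0.0233,-0.0303,0,0],
    [0,0.0233,-0.0303,0,0],
    [0,0.0233,-0.0303,0,0],
    [0,0.0233,-0.0303,0,0],
    [0,0.0233,-0.0303,0,0],
    [0,0.0233,-0.0303,0,0],
    [0,0.0233,-0.0303,0,0],
    [0,0.0233,-0.0303,0,0],
    [0,0.0233,-0.0303,0,0],
    [0,0.0233,-0.0303,0,0],
    [0,0.0233,-0.0303,0,0],
    [0,0.0233,-0.0303,0,0],
    [0,0.0233,-0.0303,0,0],
    [0,0,0,0,0]
  ]
}}

```text
time_s: 1.77
position: [0.5873, -0.2103, 0.2362]
tcp_rot: [[0.986, -0.164, 0.003], [-0.164, -0.986, 0.002], [0.003, -0.003, -1.0]]
force: [-0.5, -0.5, 0.1]
opening: 0.997
grasp_force: 0.0
```

```bash
cat >> h.py <<'E'
def go(x,y,z,yaw=None):
    s=read_state();R=s['tcp_rot'];d=np.array([x,y,z])/1000-s['position'];t=0
    y0=np.arctan2(R[1,0],R[0,0])
    if yaw is not None:
        t=-(np.radians(yaw)-y0);t=(t+np.pi/2)%np.pi-np.pi/2
        y0=y0-t
    c,s_=np.cos(y0),np.sin(y0);A=np.array([[c,s_,0],[s_,-c,0],[0,0,-1]])
    print('turn rad',round(t,4),'then tool shift mm',np.round(1000*A.T@d,1))
E
python3 - <<'E'
from h import *
show();p,P=cloud("wrist");cv2.imwrite('pics/w1.png',p);c=calibration('wrist');print(c['xyz'],c['rotation'].round(3).tolist())
E
```

```text
t 1.77 pos [ 0.5873 -0.2103  0.2362] yaw -9.46 z [ 0.003  0.002 -1.   ] F [-0.5 -0.5  0.1] op 0.997 gf 0.0
[ 0.65049447 -0.2234402   0.38458748] [[-0.164, -0.957, -0.24], [-0.986, 0.159, 0.042], [-0.002, 0.244, -0.97]]
```

View pics/w1.png

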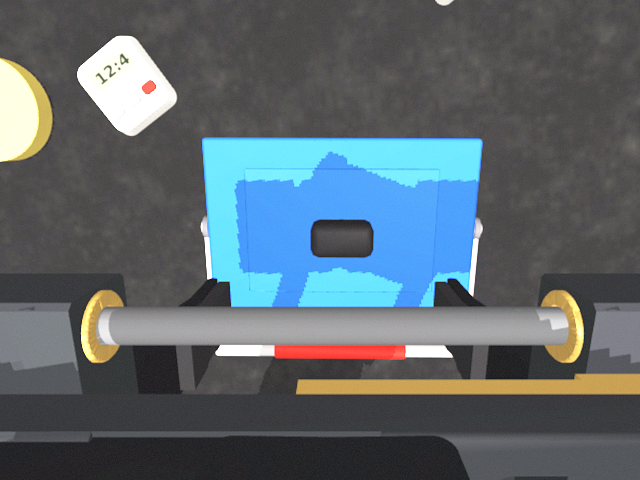

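The wrist view shows the knob at (342,238) and the lid's far edge along row 139 from column 204 to 481. The handle is in front with its red bar at row 351. I'll measure the knob from this view's depth.

```bash
python3 - <<'E'
from h import *
p,P=cloud("wrist")
q=np.zeros((480,640),bool);q[200:275,280:400]=1
Q=P[q&(abs(P[...,2]-.104)<.005)];print('knobtop',len(Q),Q[:,2].mean(),rect(Q))
q[:]=0;q[120:300,180:500]=1
Q=P[q&(abs(P[...,2]-.07)<.004)&hsv(p,(85,80,60),(125,255,255))];print('lid',rect(Q),Q[:,2].mean())
e=P[142:146,205:480].reshape(-1,3);f=np.polyfit(e[:,1],e[:,0],1);print('far edge slope deg',np.degrees(np.arctan(f[0])))
m=hsv(p,(0,180,90),(6,255,255));m[:335]=0;Q=P[m];print('bar',Q.mean(0),Q.max(0)[2],rect(Q))
go(583,-215,91,-9.8)
E
```

```text
knobtop 2052 0.10338761574167343 (array([ 584.2, -217.5]), array([45.3, 25.4]), 80.9)
lid (array([ 589.6, -218.5]), array([214.3, 134. ]), 80.3) 0.07099723857736567
 ** On entry to DLASCL parameter number  4 had an illegal value
 ** On entry to DLASCL parameter number  4 had an illegal value
 ** On entry to DLASCL parameter number  4 had an illegal value
 ** On entry to DLASCL parameter number  4 had an illegal value
 ** On entry to DLASCL parameter number  5 had an illegal value
 ** On entry to DLASCL parameter number  4 had an illegal valueTraceback (most recent call last):
  File "<stdin>", line 7, in <module>
    c, resids, rank, s = lstsq(lhs, rhs, rcond)
                         ~~~~~^^^^^^^^^^^^^^^^^
    x, resids, rank, s = _umath_linalg.lstsq(a, b, rcond,
                         ~~~~~~~~~~~~~~~~~~~^^^^^^^^^^^^^
                                             signature=signature)
                                             ^^^^^^^^^^^^^^^^^^^^
    raise LinAlgError("SVD did not converge in Linear Least Squares")
numpy.linalg.LinAlgError: SVD did not converge in Linear Least Squares
```

Call:
{"op": "send_rows", "data": {
  "plan": [
    [0,-0.002,0.007,0,0],
    [0,0,0,0.03,0],
    [0,0,0,0.03,0],
    [0,0,0,0.03,0],
    [0,0,0,0.02,0],
    [0,0,0,0.02,0],
    [0,0,0,0.016,0],
    [0,0,0,0,0],
    [255,0,0,0,0],
    [255,0,0,0,0],
    [255,0,0,0,0],
    [255,0,0,0,0],
    [255,0,0,0,0],
    [255,0,0,0,0],
    [255,0,0,0,0]
  ]
}}

```text
time_s: 3.12
position: [0.5801, -0.2216, 0.0911]
tcp_rot: [[0.985, -0.17, 0.001], [-0.17, -0.985, 0.0], [0.001, -0.001, -1.0]]
force: [-0.4, 1.9, 0.7]
opening: 0.555
grasp_force: 0.7
```

Call:
{"op": "send_rows", "data": {
  "plan": [
    [255,0,0,0,0],
    [255,0,0,0,0],
    [255,0,0,0,0],
    [255,0,0,0,0],
    [255,0,0,0,0],
    [255,0,0,0,0]
  ]
}}

```text
time_s: 3.62
position: [0.5801, -0.2217, 0.0911]
tcp_rot: [[0.985, -0.17, 0.0], [-0.17, -0.985, 0.0], [0.0, -0.0, -1.0]]
force: [-0.4, 3.1, 5.7]
opening: 0.523
grasp_force: 30.0
```

```bash
python3 - <<'E'
from h import *
show();go(430,30,200,80)
E
```

```text
t 3.62 pos [ 0.5801 -0.2217  0.0911] yaw -9.81 z [ 0.  0. -1.] F [-0.4  3.1  5.7] op 0.523 gf 30.0
turn rad -1.5674 then tool shift mm [ 221.8 -191.5 -108.9]
```

Call:
{"op": "send_rows", "data": {
  "plan": [
    [255,0,0,-0.005,0],
    [255,0,0,-0.015,0],
    [255,0,0,-0.02,0],
    [255,0,0,-0.02,0],
    [255,0,0,-0.02,0],
    [255,0,0,-0.02,0],
    [255,-0.01,-0.012,0,0],
    [255,-0.015,-0.018,0,0],
    [255,-0.02,-0.023,0,0],
    [255,-0.02,-0.023,0,0],
    [255,-0.02,-0.023,0,0],
    [255,-0.02,-0.023,0,0],
    [255,-0.02,-0.023,0,0],
    [255,-0.02,-0.023,0,0],
    [255,-0.02,-0.023,0,0],
    [255,-0.015,-0.018,0,0],
    [255,-0.01,-0.014,0,0],
    [255,0,0,0,-0.05],
    [255,0,0,0,-0.1],
    [255,0,0,0,-0.1]
  ]
}}

```text
time_s: 5.28
position: [0.4302, 0.0301, 0.1904]
tcp_rot: [[0.996, 0.085, -0.0], [0.085, -0.996, -0.001], [-0.0, 0.001, -1.0]]
force: [-0.3, 0.2, -1.3]
opening: 0.525
grasp_force: 30.0
```

Call:
{"op": "send_rows", "data": {
  "plan": [
    [255,0,0,0,-0.1],
    [255,0,0,0,-0.1],
    [255,0,0,0,-0.1],
    [255,0,0,0,-0.1],
    [255,0,0,0,-0.1],
    [255,0,0,0,-0.1],
    [255,0,0,0,-0.1],
    [255,0,0,0,-0.1],
    [255,0,0,0,-0.1],
    [255,0,0,0,-0.1],
    [255,0,0,0,-0.1],
    [255,0,0,0,-0.1],
    [255,0,0,0,-0.07],
    [255,0,0,0,-0.05],
    [255,0,0,0,0],
    [255,0,0,0,0]
  ]
}}

```text
time_s: 6.62
position: [0.4305, 0.0297, 0.1904]
tcp_rot: [[0.172, 0.985, -0.0], [0.985, -0.172, -0.0], [-0.001, -0.0, -1.0]]
force: [0.3, 0.2, -1.6]
opening: 0.526
grasp_force: 30.0
```

```bash
python3 - <<'E'
from h import *
show();go(430,30,37,80)
p,P=cloud("scene");cv2.imwrite('pics/s2.png',p)
m=max(comps(hsv(p,(95,120,60),(125,255,255))&(P[...,2]>.1)&(P[...,2]<.3)&(P[...,0]<.7)),key=np.sum);Q=P[m];print(np.nanmedian(Q,0),rect(Q[~np.isnan(Q[:,0])]));print(np.nanpercentile(Q[:,2],[1,10,50,90,99]))
E
```

```text
t 6.62 pos [0.4305 0.0297 0.1904] yaw 80.07 z [-0. -0. -1.] F [ 0.3  0.2 -1.6] op 0.526 gf 30.0
turn rad 0.0012 then tool shift mm [  0.2  -0.5 153.4]
[0.4024678  0.06281207 0.16979802] (array([428. ,  36.1]), array([149.2, 211.2]), 80.0)
[0.16117702 0.16640489 0.16979802 0.17138794 0.17271085]
```

View pics/s2.png

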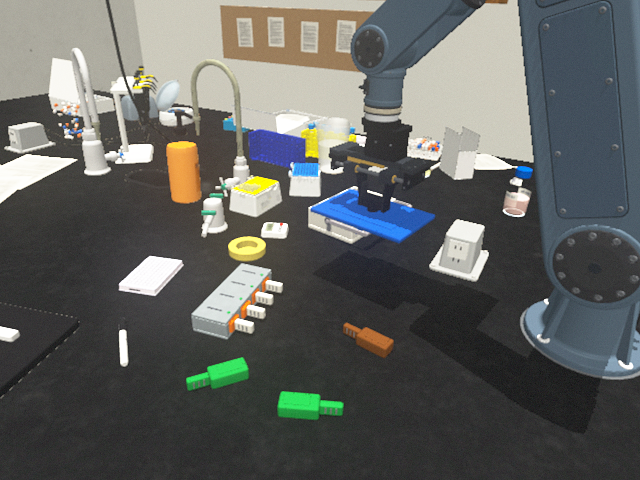

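Call:
{"op": "send_rows", "data": {
  "plan": [
    [255,0,0,0.015,0],
    [255,0,0,0.025,0],
    [255,0,0,0.025,0],
    [255,0,0,0.025,0],
    [255,0,0,0.02,0],
    [255,0,0,0.015,0],
    [255,0,0,0.01,0],
    [255,0,0,0.008,0],
    [255,0,0,0.005,0],
    [255,0,0,0.003,0],
    [255,0,0,0.002,0],
    [255,0,0,0,0],
    [255,0,0,0,0]
  ]
}}

```text
time_s: 7.75
position: [0.4309, 0.03, 0.0379]
tcp_rot: [[0.171, 0.985, 0.001], [0.985, -0.171, -0.0], [-0.0, 0.001, -1.0]]
force: [1.3, 0.2, -2.5]
opening: 0.525
grasp_force: 30.0
```

Call:
{"op": "send_rows", "data": {
  "plan": [
    [255,0,0,0.001,0],
    [255,0,0,0,0],
    [60,0,0,0,0],
    [0,0,0,0,0],
    [0,0,0,0,0],
    [0,0,0,0,0],
    [0,0,0,0,0],
    [0,0,0,0,0],
    [0,0,0,0,0],
    [0,0,0,-0.01,0],
    [0,0,0,-0.02,0],
    [0,0,0,-0.04,0],
    [0,0,0,-0.04,0],
    [0,0,0,-0.04,0],
    [0,0,0,-0.04,0],
    [0,0,0,-0.01,0.11],
    [0,0,0,0,0.12],
    [0,0,0,0,0.12],
    [0,0,0,0,0.12],
    [0,0,0,0,0.12]
  ]
}}

```text
time_s: 9.42
position: [0.4302, 0.0301, 0.2367]
tcp_rot: [[0.695, 0.719, -0.0], [0.719, -0.695, 0.0], [-0.0, -0.0, -1.0]]
force: [-0.6, -0.3, -0.2]
opening: 1.004
grasp_force: 0.0
```

Call:
{"op": "send_rows", "data": {
  "plan": [
    [0,0,0,0,0.12],
    [0,0,0,0,0.12],
    [0,0,0,0,0.12],
    [0,0,0,0,0.12],
    [0,0,0,0,0.12],
    [100,0.03,-0.03,0,0.04],
    [167,0.03,-0.035,0,0],
    [167,0.03,-0.035,0,0],
    [167,0.03,-0.035,0,0],
    [167,0.01,-0.03,0,0],
    [167,0,-0.03,0,0],
    [167,0,-0.02,0,0],
    [167,0,0,0,0],
    [167,0,0,0,0],
    [167,0,0,0,0]
  ]
}}

```text
time_s: 10.67
position: [0.5137, 0.252, 0.2363]
tcp_rot: [[0.986, 0.168, -0.001], [0.168, -0.986, -0.001], [-0.001, 0.001, -1.0]]
force: [-0.2, -0.6, -0.1]
opening: 0.372
grasp_force: 0.0
```

```bash
python3 - <<'E'
from h import *
show();p,P=cloud("wrist");cv2.imwrite('pics/w3.png',p)
z=P[...,2]
for m in comps(hsv(p,(0,0,150),(180,60,255))&(z>.012)&(z<.034)&(P[...,0]>.48)&(P[...,0]<.62),40): print('tab',m.sum(),np.argwhere(m).mean(0).round(),rect(P[m]),np.percentile(P[m][:,2],90))
for m in comps((abs(z-.04)<.004)&(P[...,0]>.5),400): print('dock',m.sum(),rect(P[m]))
p,P=cloud("scene");m=max(comps(hsv(p,(95,120,60),(125,255,255))&(P[...,2]<.04)&(P[...,0]<.6)&(P[...,0]>.2)),key=np.sum);Q=P[m];print('lid',rect(Q),np.percentile(Q[:,2],[5,50,95]))
E
```

```text
t 10.67 pos [0.5137 0.252  0.2363] yaw 9.68 z [-0.001 -0.001 -1.   ] F [-0.2 -0.6 -0.1] op 0.372 gf 0.0
tab 551 [161. 368.] (array([570.1, 228.9]), array([34.3, 11.6]), 10.5) 0.02915611805025492
tab 549 [162. 421.] (array([577. , 183.6]), array([34.4, 12. ]), 10.4) 0.029148626515814235
tab 561 [165. 264.] (array([551.2, 318.8]), array([34.7, 12. ]), 9.9) 0.029372812115617042
tab 539 [166. 316.] (array([558.1, 273.5]), array([34.6, 12.3]), 9.5) 0.029224666636827535
dock 22670 (array([619.3, 260.8]), array([ 72.1, 194.1]), 9.7)
lid (array([432.2,  23. ]), array([175.1, 223.5]), 80.3) [0.00797434 0.01646049 0.01873088]
```

View pics/w3.png

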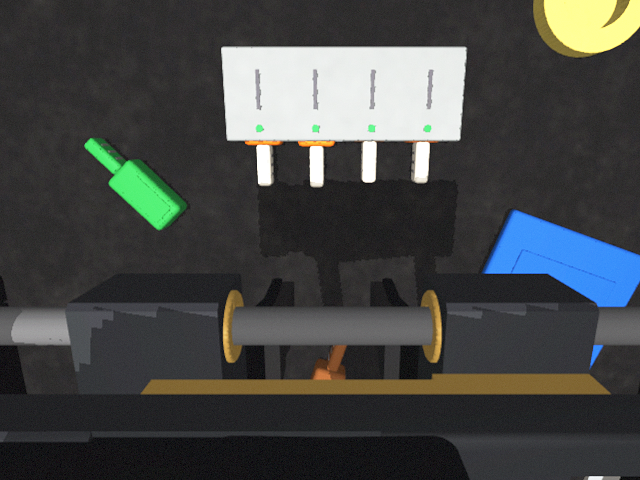

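The wrist view shows all four tabs at (264,165), (316,166), (368,161) and (421,162), with the lid lying flat at lower right. I'll take the tab nearest the left, cartridge at y≈0.319, first.

Call:
{"op": "send_rows", "data": {
  "plan": [
    [167,0.022,-0.03,0,0],
    [167,0.022,-0.0295,0,0],
    [167,0,0,0.03,0],
    [167,0,0,0.035,0],
    [167,0,0,0.035,0],
    [167,0,0,0.035,0],
    [167,0,0,0.03,0],
    [167,0,0,0.025,0],
    [167,0,0,0.015,0],
    [167,0,0,0.008,0],
    [167,0,0,0.001,0],
    [167,0,0,0,0],
    [255,0,0,0,0],
    [255,0,0,0,0],
    [255,0,0,0,0],
    [255,0,0,0,0],
    [255,0,0,0,0]
  ]
}}

```text
time_s: 12.18
position: [0.548, 0.3191, 0.0237]
tcp_rot: [[0.986, 0.168, 0.002], [0.168, -0.986, 0.001], [0.002, -0.0, -1.0]]
force: [-0.1, -0.5, 3.5]
opening: 0.136
grasp_force: 30.0
```

```bash
python3 - <<'E'
from h import *
show()
E
```

```text
t 12.18 pos [0.548  0.3191 0.0237] yaw 9.69 z [ 0.002  0.001 -1.   ] F [-0.1 -0.5  3.5] op 0.136 gf 30.0
```

Call:
{"op": "send_rows", "data": {
  "plan": [
    [255,-0.004,0,0,0],
    [255,-0.01,0,0,0],
    [255,-0.012,0,0,0],
    [255,-0.012,0,0,0],
    [255,-0.012,0,0,0],
    [255,-0.012,0,0,0],
    [255,-0.01,0,0,0],
    [255,-0.006,0,0,0],
    [255,0,0,0,0],
    [255,0,0,-0.01,0],
    [255,0,0,-0.025,0],
    [255,0,0,-0.025,0],
    [255,0,0,-0.025,0],
    [255,0,0,-0.025,0],
    [255,0,0,-0.01,0],
    [255,0,0,0,0]
  ]
}}

```text
time_s: 13.52
position: [0.4731, 0.3066, 0.1457]
tcp_rot: [[0.986, 0.168, 0.007], [0.168, -0.986, 0.003], [0.008, -0.002, -1.0]]
force: [0.6, -0.4, -1.3]
opening: 0.135
grasp_force: 30.0
```

```bash
python3 - <<'E'
from h import *
show()
s=read_state()['position']
p,P=cloud("scene");
for m in comps(hsv(p,(7,170,120),(20,255,255))&(P[...,0]<.8)&(P[...,2]<.25)&(P[...,1]<.45)): Q=P[m];print('orange',len(Q),np.nanmean(Q,0).round(4),np.nanmin(Q,0).round(3),np.nanmax(Q,0).round(3))
# carrier interior/rim
m=hsv(p,(0,0,120),(180,40,255))&(abs(P[...,2]-.06)<.004)&(P[...,0]>.45)&(P[...,0]<.75)&(P[...,1]<-.05)&(P[...,1]>-.4)
m=max(comps(m),key=np.sum);print('rim',rect(P[m]),m.sum())
cv2.imwrite('pics/s4.png',p[130:290,250:490].repeat(3,0).repeat(3,1))
# lay positions
a=np.radians(-9.7);c=np.array([584,-217])
for ly in(-63,-21,21,63):
    q=np.array([-33,ly]);t=c+[q[0]*np.cos(a)-q[1]*np.sin(a),q[0]*np.sin(a)+q[1]*np.cos(a)];print(ly,t.round(1));go(*t,130,-9.7)
E
```

```text
t 13.52 pos [0.4731 0.3066 0.1457] yaw 9.66 z [ 0.007  0.003 -1.   ] F [ 0.6 -0.4 -1.3] op 0.135 gf 30.0
orange 16 [ 0.5519 -0.9148  0.0457] [ 0.54  -0.951  0.037] [ 0.574 -0.894  0.05 ]
orange 377 [0.5195 0.3252 0.1365] [0.448 0.189 0.003] [0.596 0.398 0.203]
orange 37 [0.5856 0.239  0.022 ] [0.583 0.222 0.005] [0.589 0.249 0.031]
orange 83 [0.5755 0.2832 0.0226] [0.571 0.256 0.   ] [0.583 0.294 0.031]
rim (array([ 583.1, -212.4]), array([219.5, 149.8]), 79.7) 428
-63 [ 540.9 -273.5]
turn rad 0.338 then tool shift mm [165.8 559.6  13.8]
-21 [ 547.9 -232.1]
turn rad 0.338 then tool shift mm [165.8 517.6  13.8]
21 [ 555.  -190.7]
turn rad 0.338 then tool shift mm [165.8 475.6  13.8]
63 [ 562.1 -149.3]
turn rad 0.338 then tool shift mm [165.8 433.6  13.8]
```

View pics/s4.png

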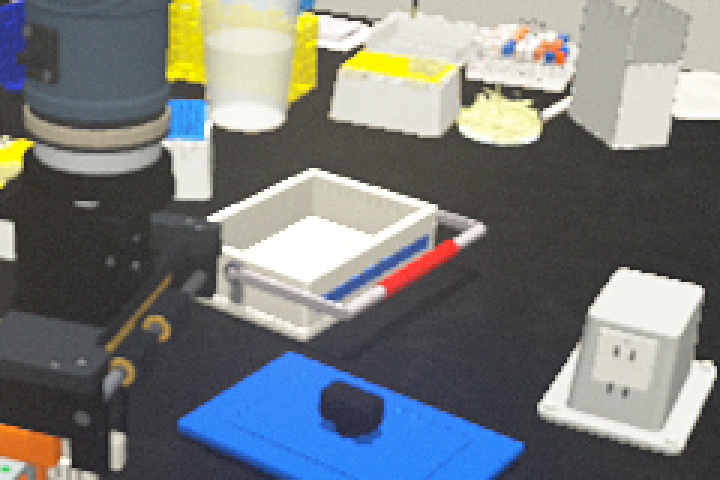

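Call:
{"op": "send_rows", "data": {
  "plan": [
    [255,0,0,0,0.085],
    [255,0,0,0,0.085],
    [255,0,0,0,0.085],
    [255,0,0,0,0.083],
    [255,0.006,0.02,0,0],
    [255,0.009,0.035,0,0],
    [255,0.0125,0.04,0,0],
    [255,0.0125,0.04,0,0],
    [255,0.0125,0.04,0,0],
    [255,0.0125,0.04,0,0],
    [255,0.0125,0.04,0,0],
    [255,0.0125,0.04,0,0],
    [255,0.0125,0.04,0,0],
    [255,0.0125,0.04,0,0],
    [255,0.0125,0.04,0,0],
    [255,0.0125,0.04,0,0],
    [255,0.0125,0.04,0,0],
    [255,0.009,0.035,0,0],
    [255,0.0043,0.03,0,0],
    [255,0,0,0,0]
  ]
}}

```text
time_s: 15.23
position: [0.5394, -0.2786, 0.1406]
tcp_rot: [[0.985, -0.174, 0.001], [-0.174, -0.985, -0.003], [0.001, 0.003, -1.0]]
force: [-0.8, -1.1, -0.2]
opening: 0.135
grasp_force: 30.0
```

Call:
{"op": "send_rows", "data": {
  "plan": [
    [255,0,0,0,0],
    [255,0,0,0,0]
  ]
}}

```text
time_s: 15.4
position: [0.5379, -0.2706, 0.1406]
tcp_rot: [[0.986, -0.169, -0.004], [-0.169, -0.986, 0.003], [-0.004, -0.003, -1.0]]
force: [0.1, 0.8, -1.9]
opening: 0.135
grasp_force: 30.0
```

```bash
python3 - <<'E'
from h import *
show();p,P=cloud("wrist");cv2.imwrite('pics/w5.png',p)
z=P[...,2]
m=(abs(z-.06)<.005)&(P[...,0]>.48)&(P[...,0]<.7)&(P[...,1]>-.36)&(P[...,1]<-.07)&hsv(p,(0,0,120),(180,50,255))
Q=P[m];print('rim',rect(Q),len(Q))
for m in comps(hsv(p,(7,150,100),(20,255,255))&(z>.05),40): print('or',rect(P[m]),P[m][:,2].mean())
E
```

```text
t 15.4 pos [ 0.5379 -0.2706  0.1406] yaw -9.74 z [-0.004  0.003 -1.   ] F [ 0.1  0.8 -1.9] op 0.135 gf 30.0
rim (array([ 587. , -218.3]), array([228.6, 139.5]), 80.3) 15476
or (array([ 587.9, -278.4]), array([31.7, 63.1]), 79.9) 0.1467885272287999
or (array([ 569.6, -265. ]), array([ 1.1, 13.4]), 80.2) 0.21704613792089705
or (array([ 566.1, -285. ]), array([ 1.2, 13.8]), 81.3) 0.2170926297763015
```

View pics/w5.png

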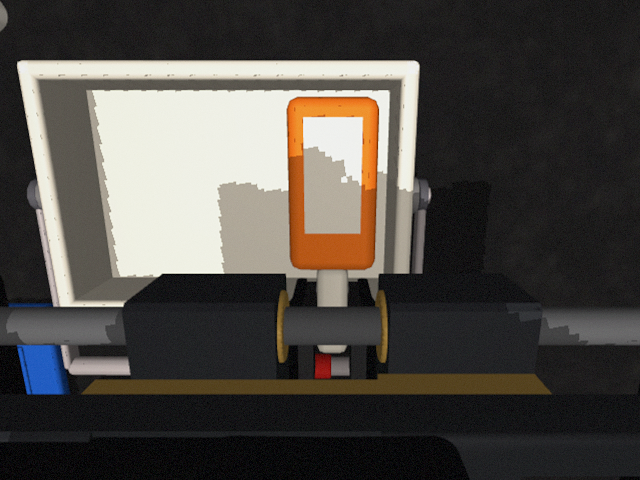

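The wrist view shows the cartridge held straight over the open carrier, body (288–378, 97–268), with the inner right wall at column 405. I lower it in.

Call:
{"op": "send_rows", "data": {
  "plan": [
    [255,0,0,0.02,0],
    [255,0,0,0.025,0],
    [255,0,0,0.02,0],
    [255,0,0,0.015,0],
    [255,0,0,0.012,0],
    [255,0,0,0.008,0],
    [255,0,0,0.006,0],
    [255,0,0,0.003,0],
    [255,0,0,0,0],
    [195,0,0,0,0],
    [195,0,0,0,0],
    [195,0,0,0,0],
    [195,0,0,0,0],
    [195,0,0,-0.01,0],
    [195,0,0,-0.03,0],
    [195,0,0,-0.04,0],
    [195,0,0,-0.04,0],
    [195,0,0,0,0],
    [195,0,0,0,0]
  ]
}}

```text
time_s: 17.03
position: [0.5411, -0.2729, 0.1576]
tcp_rot: [[0.986, -0.168, 0.006], [-0.168, -0.986, -0.005], [0.007, 0.004, -1.0]]
force: [-0.4, 0.2, -0.4]
opening: 0.233
grasp_force: 0.0
```

```bash
cat >> h.py <<'E'
def inbox():
    p,P=cloud("wrist");z=P[...,2]
    for m in comps(hsv(p,(7,150,80),(20,255,255))&(z<.1)&(z>.015),40): print('  cart',rect(P[m]),np.percentile(P[m][:,2],[5,50,95]).round(3))
    return p,P
E
python3 - <<'E'
from h import *
show();p,P=inbox()
c=calibration('wrist')
def ray(u,v,z):
    d=c['rotation']@[(u-c['cx'])/c['fx'],(v-c['cy'])/c['fy'],1];return c['xyz']+d*(z-c['xyz'][2])/d[2]
z=P[...,2];m=(abs(z-.06)<.003)&(P[...,0]>.5)&(P[...,1]>-.36)&(P[...,1]<-.07)
# far rim strip: rows of points with local x>55
Q=P[m];a=np.radians(-9.7);L=(Q[:,:2]-[.584,-.217])@np.array([[np.cos(a),-np.sin(a)],[np.sin(a),np.cos(a)]])*1000
f=L[L[:,0]>50];print('far rim local x',np.percentile(f[:,0],[0.5,50,99.5]),'y',np.percentile(f[:,1],[.3,99.7]));s=L[(L[:,0]<55)&(abs(L[:,1])>85)&(L[:,0]>-30)];print('sides',np.percentile(s[s[:,1]>0][:,1],[2,98]),np.percentile(s[s[:,1]<0][:,1],[2,98]))
go(555.5,273.5,200,9.7)
E
```

```text
t 17.03 pos [ 0.5411 -0.2729  0.1576] yaw -9.69 z [ 0.006 -0.005 -1.   ] F [-0.4  0.2 -0.4] op 0.233 gf 0.0
  cart (array([ 588.1, -278.1]), array([30.8, 60.8]), 81.0) [0.032 0.034 0.035]
far rim local x [50.70319265 65.40698348 70.15216894] y [-103.71505918  107.15873799]
sides [ 98.67821224 107.52035672] [-104.15473564  -96.08844755]
turn rad -0.3385 then tool shift mm [ 107.5 -534.9  -44.7]
```

Call:
{"op": "send_rows", "data": {
  "plan": [
    [167,0,0,-0.02,-0.085],
    [167,0,0,-0.0247,-0.085],
    [167,0,0,0,-0.085],
    [167,0,0,0,-0.0835],
    [167,0.005,-0.025,0,0],
    [167,0.008,-0.039,0,0],
    [167,0.008,-0.039,0,0],
    [167,0.008,-0.039,0,0],
    [167,0.008,-0.039,0,0],
    [167,0.008,-0.039,0,0],
    [167,0.008,-0.039,0,0],
    [167,0.008,-0.039,0,0],
    [167,0.008,-0.039,0,0],
    [167,0.008,-0.039,0,0],
    [167,0.008,-0.039,0,0],
    [167,0.008,-0.039,0,0],
    [167,0.008,-0.039,0,0],
    [167,0.0065,-0.042,0,0],
    [167,0,0,0,0],
    [167,0,0,0,0]
  ]
}}

```text
out of range: row 18 has -0.042, outside -0.0417 to 0.0417
```

```bash
cat >> h.py <<'E'
def tabs():
    p,P=cloud("wrist");z=P[...,2]
    for m in comps(hsv(p,(0,0,140),(180,60,255))&(z>.012)&(z<.034)&(P[...,0]>.48)&(P[...,0]<.62)&(P[...,1]>.1),40): print('tab',m.sum(),rect(P[m]),np.percentile(P[m][:,2],90).round(4))
E
python3 - <<'E'
from h import *
show();tabs();go(555.5,273.5,23,9.7)
E
```

```text
t 17.08 pos [ 0.5396 -0.2719  0.1553] yaw -9.69 z [ 0.002 -0.002 -1.   ] F [ 0.   0.5 -0.6] op 0.234 gf 0.0
turn rad -0.3385 then tool shift mm [ 108.3 -534.2  130.8]
```

Call:
{"op": "send_rows", "data": {
  "plan": [
    [167,0,0,-0.02,-0.085],
    [167,0,0,-0.0247,-0.085],
    [167,0,0,0,-0.085],
    [167,0,0,0,-0.0835],
    [167,0.006,-0.026,0,0],
    [167,0.008,-0.039,0,0],
    [167,0.008,-0.039,0,0],
    [167,0.008,-0.039,0,0],
    [167,0.008,-0.039,0,0],
    [167,0.008,-0.039,0,0],
    [167,0.008,-0.039,0,0],
    [167,0.008,-0.039,0,0],
    [167,0.008,-0.039,0,0],
    [167,0.008,-0.039,0,0],
    [167,0.008,-0.039,0,0],
    [167,0.008,-0.039,0,0],
    [167,0.008,-0.039,0,0],
    [167,0.0065,-0.04,0,0],
    [167,0,0,0,0],
    [167,0,0,0,0]
  ]
}}

```text
time_s: 18.8
position: [0.5545, 0.2749, 0.196]
tcp_rot: [[0.985, 0.173, -0.004], [0.173, -0.985, -0.001], [-0.004, 0.001, -1.0]]
force: [0.2, -0.8, -1.4]
opening: 0.346
grasp_force: 0.0
```

```bash
python3 - <<'E'
from h import *
show();tabs();go(555,273.5,22.5,9.7)
E
```

```text
t 18.8 pos [0.5545 0.2749 0.196 ] yaw 9.95 z [-0.004 -0.001 -1.   ] F [ 0.2 -0.8 -1.4] op 0.346 gf 0.0
tab 584 (array([569.1, 227.2]), array([33.3, 12. ]), 9.2) 0.0292
tab 601 (array([576.6, 182.1]), array([34. , 12.3]), 10.0) 0.0292
tab 615 (array([558.6, 272.2]), array([34. , 11.4]), 10.0) 0.0292
turn rad 0.0022 then tool shift mm [  0.3  -0.2 173.7]
```

Call:
{"op": "send_rows", "data": {
  "plan": [
    [167,0,0.001,0.03,0],
    [167,0,0,0.035,0],
    [167,0,0,0.035,0],
    [167,0,0,0.03,0],
    [167,0,0,0.02,0],
    [167,0,0,0.013,0],
    [167,0,0,0.008,0],
    [167,0,0,0.002,0],
    [167,0,0,0,0],
    [255,0,0,0,0],
    [255,0,0,0,0],
    [255,0,0,0,0],
    [255,0,0,0,0],
    [255,0,0,0,0],
    [255,0,0,0,0]
  ]
}}

```text
time_s: 20.1
position: [0.5569, 0.2723, 0.0262]
tcp_rot: [[0.986, 0.169, 0.002], [0.169, -0.986, 0.0], [0.002, -0.0, -1.0]]
force: [-0.3, 0.3, 4.7]
opening: 0.13
grasp_force: 30.0
```

Call:
{"op": "send_rows", "data": {
  "plan": [
    [255,-0.004,0,0,0],
    [255,-0.01,0,0,0],
    [255,-0.012,0,0,0],
    [255,-0.012,0,0,0],
    [255,-0.012,0,0,0],
    [255,-0.012,0,0,0],
    [255,-0.01,0,0,0],
    [255,-0.006,0,0,0],
    [255,0,0,0,0],
    [255,0,0,-0.01,0],
    [255,0,0,-0.025,0],
    [255,0,0,-0.025,0],
    [255,0,0,-0.025,0],
    [255,0,0,-0.025,0],
    [255,0,0,-0.01,0],
    [255,0,0,0,0],
    [255,0,0,0,0]
  ]
}}

```text
time_s: 21.52
position: [0.48, 0.2589, 0.1456]
tcp_rot: [[0.986, 0.168, 0.001], [0.168, -0.986, 0.0], [0.001, -0.0, -1.0]]
force: [-0.1, 1.1, -1.3]
opening: 0.135
grasp_force: 30.0
```

```bash
cat >> h.py <<'E'
def lay(ly,z=140):
    a=np.radians(-9.7);q=(-33,ly);go(582+q[0]*np.cos(a)-q[1]*np.sin(a),-215+q[0]*np.sin(a)+q[1]*np.cos(a),z,-9.7)
E
python3 - <<'E'
from h import *
show();lay(-21)
p,P=cloud('wrist');z=P[...,2]
for m in comps(hsv(p,(7,150,80),(20,255,255))&(z>.05)&(z<.2),40): print('  held',rect(P[m]),np.percentile(P[m][:,2],[5,50,95]).round(3))
E
```

```text
t 21.52 pos [0.48   0.2589 0.1456] yaw 9.69 z [ 0.001  0.    -1.   ] F [-0.1  1.1 -1.3] op 0.135 gf 30.0
turn rad 0.3385 then tool shift mm [147.4 471.    5.6]
  held (array([527.3, 267.3]), array([62.3, 32.1]), 10.1) [0.145 0.148 0.149]
```

Call:
{"op": "send_rows", "data": {
  "plan": [
    [255,0,0,0,0.085],
    [255,0,0,0,0.085],
    [255,0,0,0,0.085],
    [255,0,0,0.0056,0.0835],
    [255,0.006,0.02,0,0],
    [255,0.011,0.035,0,0],
    [255,0.012,0.039,0,0],
    [255,0.012,0.039,0,0],
    [255,0.012,0.039,0,0],
    [255,0.012,0.039,0,0],
    [255,0.012,0.039,0,0],
    [255,0.012,0.039,0,0],
    [255,0.012,0.039,0,0],
    [255,0.012,0.039,0,0],
    [255,0.012,0.039,0,0],
    [255,0.0124,0.035,0,0],
    [255,0.01,0.03,0,0],
    [255,0,0,0,0],
    [255,0,0,0,0],
    [255,0,0,0,0]
  ]
}}

```text
time_s: 23.23
position: [0.544, -0.2291, 0.1376]
tcp_rot: [[0.986, -0.169, -0.004], [-0.169, -0.986, 0.003], [-0.005, -0.002, -1.0]]
force: [0.1, -0.1, -0.9]
opening: 0.134
grasp_force: 30.0
```

```bash
python3 - <<'E'
from h import *
show();lay(-21,33)
p,P=cloud('wrist');z=P[...,2]
for m in comps(hsv(p,(7,150,80),(20,255,255))&(z>.02)&(z<.2),40): print('  c',rect(P[m]),np.percentile(P[m][:,2],[5,50,95]).round(3))
E
```

```text
t 23.23 pos [ 0.544  -0.2291  0.1376] yaw -9.73 z [-0.004  0.003 -1.   ] F [ 0.1 -0.1 -0.9] op 0.134 gf 30.0
turn rad -0.0006 then tool shift mm [  2.1   0.7 104.6]
  c (array([ 591.1, -257.5]), array([73.9, 66.3]), 80.5) [0.035 0.141 0.142]
```

Call:
{"op": "send_rows", "data": {
  "plan": [
    [255,0,0,0.02,0],
    [255,0,0,0.025,0],
    [255,0,0,0.02,0],
    [255,0,0,0.015,0],
    [255,0,0,0.01,0],
    [255,0,0,0.007,0],
    [255,0,0,0.005,0],
    [255,0,0,0.003,0],
    [255,0,0,0,0],
    [195,0,0,0,0],
    [195,0,0,0,0],
    [195,0,0,0,0],
    [195,0,0,0,0],
    [195,0,0,-0.01,0],
    [195,0,0,-0.03,0],
    [195,0,0,-0.04,0],
    [195,0,0,-0.04,0],
    [195,0,0,-0.04,0],
    [195,0,0,0,0],
    [195,0,0,0,0]
  ]
}}

```text
time_s: 24.95
position: [0.5472, -0.2313, 0.1987]
tcp_rot: [[0.986, -0.168, 0.007], [-0.168, -0.986, -0.004], [0.007, 0.003, -1.0]]
force: [-0.7, -0.1, -0.4]
opening: 0.235
grasp_force: 0.0
```

```bash
python3 - <<'E'
from h import *
show();inbox();go(567,228.7,195,9.7)
E
```

```text
t 24.95 pos [ 0.5472 -0.2313  0.1987] yaw -9.69 z [ 0.007 -0.004 -1.   ] F [-0.7 -0.1 -0.4] op 0.235 gf 0.0
  cart (array([ 587.8, -277.7]), array([31.8, 60.4]), 80.7) [0.03  0.033 0.035]
  cart (array([ 591.7, -236.9]), array([31.2, 60.8]), 80.5) [0.031 0.033 0.035]
turn rad -0.3385 then tool shift mm [  98.3 -448.9    1.4]
```

Call:
{"op": "send_rows", "data": {
  "plan": [
    [167,0,0,0,-0.085],
    [167,0,0,0,-0.085],
    [167,0,0,0,-0.085],
    [167,0,0,0,-0.0835],
    [167,0.006,-0.025,0,0],
    [167,0.0085,-0.039,0,0],
    [167,0.0085,-0.039,0,0],
    [167,0.0085,-0.039,0,0],
    [167,0.0085,-0.039,0,0],
    [167,0.0085,-0.039,0,0],
    [167,0.0085,-0.039,0,0],
    [167,0.0085,-0.039,0,0],
    [167,0.0085,-0.039,0,0],
    [167,0.0085,-0.039,0,0],
    [167,0.0085,-0.039,0,0],
    [167,0.0075,-0.034,0,0],
    [167,0,0,0,0],
    [167,0,0,0,0],
    [167,0,0,0,0]
  ]
}}

```text
time_s: 26.58
position: [0.5656, 0.2285, 0.1929]
tcp_rot: [[0.986, 0.169, -0.004], [0.169, -0.986, -0.001], [-0.004, 0.001, -1.0]]
force: [-0.6, -1.2, -0.1]
opening: 0.342
grasp_force: 0.0
```

```bash
python3 - <<'E'
from h import *
show();tabs();go(566.5,228.5,23,9.7)
E
```

```text
t 26.58 pos [0.5656 0.2285 0.1929] yaw 9.74 z [-0.004 -0.001 -1.   ] F [-0.6 -1.2 -0.1] op 0.342 gf 0.0
tab 605 (array([570. , 228.6]), array([32.8, 11.3]), 9.5) 0.0294
tab 603 (array([577.4, 181.2]), array([33.9, 11.9]), 9.4) 0.0293
turn rad -0.0006 then tool shift mm [  0.6  -0.5 170.3]
```

Call:
{"op": "send_rows", "data": {
  "plan": [
    [167,-0.002,0,0.03,0],
    [167,0,0,0.035,0],
    [167,0,0,0.035,0],
    [167,0,0,0.03,0],
    [167,0,0,0.02,0],
    [167,0,0,0.013,0],
    [167,0,0,0.007,0],
    [167,0,0,0.002,0],
    [167,0,0,0,0],
    [255,0,0,0,0],
    [255,0,0,0,0],
    [255,0,0,0,0],
    [255,0,0,0,0],
    [255,0,0,0,0],
    [255,0,0,0,0]
  ]
}}

```text
time_s: 27.88
position: [0.5655, 0.2289, 0.0237]
tcp_rot: [[0.986, 0.169, 0.002], [0.169, -0.986, 0.0], [0.002, -0.0, -1.0]]
force: [-1.3, -0.5, 5.1]
opening: 0.134
grasp_force: 30.0
```

Call:
{"op": "send_rows", "data": {
  "plan": [
    [255,-0.004,0,0,0],
    [255,-0.01,0,0,0],
    [255,-0.012,0,0,0],
    [255,-0.012,0,0,0],
    [255,-0.012,0,0,0],
    [255,-0.012,0,0,0],
    [255,-0.01,0,0,0],
    [255,-0.006,0,0,0],
    [255,0,0,0,0],
    [255,0,0,-0.01,0],
    [255,0,0,-0.025,0],
    [255,0,0,-0.025,0],
    [255,0,0,-0.025,0],
    [255,0,0,-0.025,0],
    [255,0,0,-0.01,0],
    [255,0,0,0,0],
    [255,0,0,0,0]
  ]
}}

```text
time_s: 29.3
position: [0.4885, 0.2155, 0.1429]
tcp_rot: [[0.986, 0.168, 0.001], [0.168, -0.986, 0.0], [0.001, -0.0, -1.0]]
force: [-0.7, -1.2, -1.8]
opening: 0.136
grasp_force: 30.0
```

```bash
cat >> h.py <<'E'
def held():
    p,P=cloud('wrist');z=P[...,2]
    for m in comps(hsv(p,(7,150,80),(20,255,255))&(z>.02)&(z<.2),40): print('  c',rect(P[m]),np.percentile(P[m][:,2],[5,50,95]).round(3))
E
python3 - <<'E'
from h import *
show();lay(21);held()
E
```

```text
t 29.3 pos [0.4885 0.2155 0.1429] yaw 9.7 z [ 0.001  0.    -1.   ] F [-0.7 -1.2 -1.8] op 0.136 gf 30.0
turn rad 0.3386 then tool shift mm [131.7 387.6   2.9]
  c (array([593.9, 185. ]), array([ 2. , 29.9]), 9.0) [0.022 0.026 0.029]
  c (array([539.3, 224.2]), array([61.3, 32.3]), 10.0) [0.145 0.148 0.149]
```

Call:
{"op": "send_rows", "data": {
  "plan": [
    [255,0,0,0,0.085],
    [255,0,0,0,0.085],
    [255,0,0,0,0.085],
    [255,0,0,0,0.0835],
    [255,0.006,0.02,0,0],
    [255,0.011,0.035,0,0],
    [255,0.0125,0.037,0,0],
    [255,0.0125,0.037,0,0],
    [255,0.0125,0.037,0,0],
    [255,0.0125,0.037,0,0],
    [255,0.0125,0.037,0,0],
    [255,0.0125,0.037,0,0],
    [255,0.0125,0.037,0,0],
    [255,0.0125,0.035,0,0],
    [255,0.008,0.025,0,0],
    [255,0.004,0.014,0,0],
    [255,0,0,0,0],
    [255,0,0,0,0],
    [255,0,0,0,0]
  ]
}}

```text
time_s: 30.93
position: [0.5486, -0.1865, 0.1416]
tcp_rot: [[0.986, -0.167, -0.003], [-0.167, -0.986, 0.003], [-0.004, -0.002, -1.0]]
force: [0.7, 0.3, -0.6]
opening: 0.135
grasp_force: 30.0
```

```bash
python3 - <<'E'
from h import *
show();lay(21,31);held()
E
```

```text
t 30.93 pos [ 0.5486 -0.1865  0.1416] yaw -9.64 z [-0.003  0.003 -1.   ] F [ 0.7  0.3 -0.6] op 0.135 gf 30.0
turn rad 0.0011 then tool shift mm [  4.7   1.5 110.6]
  c (array([ 597.2, -216.4]), array([75.6, 61.4]), 81.1) [0.036 0.148 0.149]
  c (array([ 590.3, -278.9]), array([32.9, 60.5]), 80.2) [0.025 0.036 0.038]
```

Call:
{"op": "send_rows", "data": {
  "plan": [
    [255,0.002,0.001,0.02,0],
    [255,0,0,0.025,0],
    [255,0,0,0.02,0],
    [255,0,0,0.015,0],
    [255,0,0,0.012,0],
    [255,0,0,0.009,0],
    [255,0,0,0.006,0],
    [255,0,0,0.003,0],
    [255,0,0,0,0],
    [195,0,0,0,0],
    [195,0,0,0,0],
    [195,0,0,0,0],
    [195,0,0,0,0],
    [195,0,0,-0.01,0],
    [195,0,0,-0.03,0],
    [195,0,0,-0.04,0],
    [195,0,0,-0.04,0],
    [195,0,0,-0.04,0],
    [195,0,0,0,0],
    [195,0,0,0,0]
  ]
}}

```text
time_s: 32.65
position: [0.5534, -0.191, 0.1967]
tcp_rot: [[0.986, -0.168, 0.007], [-0.168, -0.986, -0.004], [0.008, 0.003, -1.0]]
force: [-0.5, 0.8, -0.6]
opening: 0.238
grasp_force: 0.0
```

```bash
python3 - <<'E'
from h import *
show();inbox();go(573,183,195,9.7)
E
```

```text
t 32.65 pos [ 0.5534 -0.191   0.1967] yaw -9.69 z [ 0.007 -0.004 -1.   ] F [-0.5  0.8 -0.6] op 0.238 gf 0.0
  cart (array([ 587.7, -277.7]), array([32.2, 60.8]), 80.4) [0.023 0.033 0.035]
  cart (array([ 599.9, -196.6]), array([31.1, 62.4]), 80.5) [0.032 0.033 0.035]
  cart (array([ 590.7, -236.4]), array([32., 63.]), 80.3) [0.03  0.033 0.035]
turn rad -0.3385 then tool shift mm [  83.7 -364.2   -0.6]
```

Call:
{"op": "send_rows", "data": {
  "plan": [
    [167,0,0,0,-0.085],
    [167,0,0,0,-0.085],
    [167,0,0,0,-0.085],
    [167,0,0,0,-0.0835],
    [167,0.006,-0.025,0,0],
    [167,0.009,-0.038,0,0],
    [167,0.009,-0.038,0,0],
    [167,0.009,-0.038,0,0],
    [167,0.009,-0.038,0,0],
    [167,0.009,-0.038,0,0],
    [167,0.009,-0.038,0,0],
    [167,0.009,-0.038,0,0],
    [167,0.009,-0.038,0,0],
    [167,0.004,-0.035,0,0],
    [167,0,0,0,0],
    [167,0,0,0,0],
    [167,0,0,0,0]
  ]
}}

```text
time_s: 34.12
position: [0.57, 0.1823, 0.1911]
tcp_rot: [[0.986, 0.169, -0.003], [0.169, -0.986, -0.001], [-0.004, 0.0, -1.0]]
force: [-0.0, 0.0, 0.3]
opening: 0.345
grasp_force: 0.0
```

```bash
python3 - <<'E'
from h import *
show();tabs();go(573,182.5,23,9.7)
E
```

```text
t 34.12 pos [0.57   0.1823 0.1911] yaw 9.75 z [-0.003 -0.001 -1.   ] F [-0.   0.   0.3] op 0.345 gf 0.0
tab 598 (array([577.9, 180.9]), array([33.3, 11.9]), 9.6) 0.0294
turn rad -0.0006 then tool shift mm [  2.7  -0.4 168.4]
```

Call:
{"op": "send_rows", "data": {
  "plan": [
    [167,0,0,0.03,0],
    [167,0,0,0.035,0],
    [167,0,0,0.035,0],
    [167,0,0,0.03,0],
    [167,0,0,0.02,0],
    [167,0,0,0.012,0],
    [167,0,0,0.006,0],
    [167,0,0,0.001,0],
    [167,0,0,0,0],
    [255,0,0,0,0],
    [255,0,0,0,0],
    [255,0,0,0,0],
    [255,0,0,0,0],
    [255,0,0,0,0],
    [255,0,0,0,0]
  ]
}}

```text
time_s: 35.42
position: [0.5718, 0.1828, 0.0246]
tcp_rot: [[0.986, 0.169, 0.002], [0.169, -0.986, 0.0], [0.002, 0.0, -1.0]]
force: [-0.9, -0.5, 5.9]
opening: 0.137
grasp_force: 29.9
```

Call:
{"op": "send_rows", "data": {
  "plan": [
    [255,-0.004,0,0,0],
    [255,-0.01,0,0,0],
    [255,-0.012,0,0,0],
    [255,-0.012,0,0,0],
    [255,-0.012,0,0,0],
    [255,-0.012,0,0,0],
    [255,-0.01,0,0,0],
    [255,-0.006,0,0,0],
    [255,0,0,0,0],
    [255,0,0,-0.01,0],
    [255,0,0,-0.025,0],
    [255,0,0,-0.025,0],
    [255,0,0,-0.025,0],
    [255,0,0,-0.025,0],
    [255,0,0,-0.01,0],
    [255,0,0,0,0],
    [255,0,0,0,0]
  ]
}}

```text
time_s: 36.83
position: [0.4947, 0.1695, 0.144]
tcp_rot: [[0.986, 0.168, 0.001], [0.168, -0.986, 0.0], [0.001, 0.0, -1.0]]
force: [-0.2, -0.3, -1.1]
opening: 0.134
grasp_force: 29.9
```

```bash
python3 - <<'E'
from h import *
show();lay(63);held()
E
```

```text
t 36.83 pos [0.4947 0.1695 0.144 ] yaw 9.7 z [ 0.001  0.    -1.   ] F [-0.2 -0.3 -1.1] op 0.134 gf 29.9
turn rad 0.3386 then tool shift mm [117.8 301.3   4. ]
  c (array([545.8, 178.1]), array([63.6, 32.2]), 9.3) [0.145 0.148 0.149]
```

Call:
{"op": "send_rows", "data": {
  "plan": [
    [255,0,0,0,0.085],
    [255,0,0,0,0.085],
    [255,0,0,0,0.085],
    [255,0,0,0,0.0835],
    [255,0.007,0.02,0,0],
    [255,0.012,0.032,0,0],
    [255,0.013,0.035,0,0],
    [255,0.013,0.035,0,0],
    [255,0.013,0.035,0,0],
    [255,0.013,0.035,0,0],
    [255,0.013,0.035,0,0],
    [255,0.012,0.033,0,0],
    [255,0.01,0.025,0,0],
    [255,0.005,0.014,0,0],
    [255,0,0,0,0],
    [255,0,0,0,0],
    [255,0,0,0,0]
  ]
}}

```text
time_s: 38.3
position: [0.552, -0.142, 0.1426]
tcp_rot: [[0.986, -0.168, -0.003], [-0.168, -0.986, 0.002], [-0.004, -0.002, -1.0]]
force: [-0.0, 0.7, -0.8]
opening: 0.133
grasp_force: 29.9
```

```bash
python3 - <<'E'
from h import *
show();lay(63,31);held()
E
```

```text
t 38.3 pos [ 0.552  -0.142   0.1426] yaw -9.64 z [-0.003  0.002 -1.   ] F [-0.   0.7 -0.8] op 0.133 gf 29.9
turn rad 0.001 then tool shift mm [  8.8   3.9 111.6]
  c (array([ 604.4, -150.7]), array([31.9, 62.2]), 80.2) [0.146 0.148 0.149]
  c (array([ 603.8, -197.6]), array([32.4, 60.7]), 80.7) [0.032 0.036 0.038]
  c (array([ 589.4, -278.3]), array([32.6, 62.6]), 80.6) [0.023 0.036 0.037]
  c (array([ 594.3, -237.6]), array([32.6, 60.8]), 80.5) [0.025 0.036 0.038]
```

Call:
{"op": "send_rows", "data": {
  "plan": [
    [255,0,0.003,0.02,0],
    [255,0,0,0.025,0],
    [255,0,0,0.02,0],
    [255,0,0,0.015,0],
    [255,0,0,0.012,0],
    [255,0,0,0.009,0],
    [255,0,0,0.006,0],
    [255,0,0,0.003,0],
    [255,0,0,0,0],
    [195,0,0,0,0],
    [195,0,0,0,0],
    [195,0,0,0,0],
    [195,0,0,0,0],
    [195,0,0,-0.01,0],
    [195,0,0,-0.03,0],
    [195,0,0,-0.04,0],
    [195,0,0,-0.04,0],
    [195,0,0,-0.04,0],
    [195,0,0,0,0],
    [195,0,0,0,0]
  ]
}}

```text
time_s: 40.02
position: [0.5546, -0.1477, 0.1976]
tcp_rot: [[0.986, -0.168, 0.007], [-0.168, -0.986, -0.004], [0.008, 0.002, -1.0]]
force: [-1.1, 0.3, -0.6]
opening: 0.239
grasp_force: 0.0
```

```bash
python3 - <<'E'
from h import *
show();p,_=inbox();cv2.imwrite('pics/w6.png',p)
p,P=cloud("scene");z=P[...,2]
m=max(comps(hsv(p,(95,120,60),(125,255,255))&(z<.04)&(P[...,0]<.6)&(P[...,0]>.2)&(abs(P[...,1])<.3)),key=np.sum);Q=P[m];print('lid',rect(Q),np.percentile(Q[:,2],[5,50,95]))
for m in comps(hsv(p,(7,170,120),(20,255,255))&(P[...,0]<.8)&(z<.1)&(P[...,1]>-.4)&(P[...,1]<.45)): print('or',m.sum(),rect(P[m]))
go(434,29,240,80)
E
```

```text
t 40.02 pos [ 0.5546 -0.1477  0.1976] yaw -9.69 z [ 0.007 -0.004 -1.   ] F [-1.1  0.3 -0.6] op 0.239 gf 0.0
  cart (array([ 587.6, -277.3]), array([31.8, 60.4]), 80.5) [0.02  0.033 0.034]
  cart (array([ 600.5, -196.5]), array([32.1, 60.6]), 80.5) [0.03  0.033 0.035]
  cart (array([ 591.5, -236.5]), array([32.3, 60.8]), 80.1) [0.023 0.033 0.035]
  cart (array([ 603.4, -153. ]), array([30.9, 61.1]), 81.1) [0.031 0.033 0.035]
lid (array([432.3,  22.1]), array([174.7, 223.7]), 80.1) [0.00830032 0.01650503 0.0188555 ]
or 213 (array([ 592.4, -219.7]), array([111.7,  63.2]), 79.3)
or 21 (array([350.3, 237.6]), array([11.2, 12.8]), 72.7)
or 159 (array([319. , 235.9]), array([27.1, 43.9]), 82.3)
turn rad -1.5655 then tool shift mm [ 152.4 -146.9  -46.2]
```

View pics/w6.png

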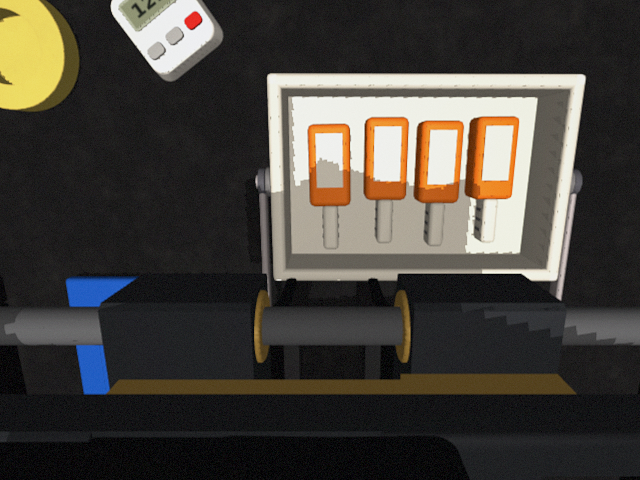

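The wrist view shows all four cartridges flat and side by side in the carrier, at columns 330, 386, 438 and 494. Now I go back for the lid.

Call:
{"op": "send_rows", "data": {
  "plan": [
    [100,0,0,-0.015,-0.1],
    [0,0,0,-0.015,-0.122],
    [0,0,0,-0.015,-0.122],
    [0,0,0,0,-0.122],
    [0,0,0,0,-0.122],
    [0,0,0,0,-0.122],
    [0,0,0,0,-0.122],
    [0,0,0,0,-0.122],
    [0,0,0,0,-0.122],
    [0,0,0,0,-0.122],
    [0,0,0,0,-0.122],
    [0,0,0,0,-0.122],
    [0,0,0,0,-0.122],
    [0,0.03,-0.029,0,0],
    [0,0.03,-0.029,0,0],
    [0,0.025,-0.029,0,0],
    [0,0.018,-0.029,0,0],
    [0,0.01,-0.02,0,0],
    [0,0.006,-0.012,0,0],
    [0,0,0,0,0]
  ]
}}

```text
time_s: 41.78
position: [0.4244, -0.0021, 0.2373]
tcp_rot: [[0.173, 0.985, -0.006], [0.985, -0.173, 0.002], [0.001, -0.006, -1.0]]
force: [-0.5, 0.0, 0.7]
opening: 1.002
grasp_force: 0.0
```

Call:
{"op": "send_rows", "data": {
  "plan": [
    [0,0,0,0,0],
    [0,0,0,0,0],
    [0,0,0,0,0]
  ]
}}

```text
time_s: 42.03
position: [0.4299, -0.0051, 0.2386]
tcp_rot: [[0.176, 0.984, 0.001], [0.984, -0.176, -0.001], [-0.0, 0.001, -1.0]]
force: [0.6, 0.2, -1.0]
opening: 1.003
grasp_force: 0.0
```

```bash
python3 - <<'E'
from h import *
show();p,P=cloud("wrist");z=P[...,2];cv2.imwrite('pics/w7.png',p)
q=(P[...,0]>.35)&(P[...,0]<.52)&(P[...,1]>-.06)&(P[...,1]<.12);q[275:]=0
Q=P[q&(abs(z-.05)<.005)];print('knobtop',len(Q),Q[:,2].mean(),rect(Q))
m=hsv(p,(85,80,40),(125,255,255))&(abs(z-.016)<.005);m[275:]=0;m=max(comps(m),key=np.sum);print('lid',rect(P[m]))
go(434,29,42,80)
E
```

```text
t 42.03 pos [ 0.4299 -0.0051  0.2386] yaw 79.85 z [ 0.001 -0.001 -1.   ] F [ 0.6  0.2 -1. ] op 1.003 gf 0.0
knobtop 1583 0.04943613667067146 (array([431.3,  34.5]), array([25.8, 45.3]), 80.7)
lid (array([431.5,  34.4]), array([146.3, 214.4]), 80.3)
turn rad -0.0027 then tool shift mm [ 34.3  -1.5 196.6]
```

Call:
{"op": "send_rows", "data": {
  "plan": [
    [0,0.02,-0.003,0,-0.008],
    [0,0.019,-0.0023,0,0],
    [0,0,0,0.02,0],
    [0,0,0,0.03,0],
    [0,0,0,0.035,0],
    [0,0,0,0.035,0],
    [0,0,0,0.03,0],
    [0,0,0,0.025,0],
    [0,0,0,0.015,0],
    [0,0,0,0.01,0],
    [0,0,0,0.001,0],
    [0,0,0,0,0]
  ]
}}

```text
time_s: 43.08
position: [0.4301, 0.0349, 0.0368]
tcp_rot: [[0.168, 0.986, -0.001], [0.986, -0.168, 0.0], [0.0, -0.001, -1.0]]
force: [0.2, 0.1, 0.4]
opening: 1.002
grasp_force: 0.0
```

Call:
{"op": "send_rows", "data": {
  "plan": [
    [255,0,0,0,0],
    [255,0,0,0,0],
    [255,0,0,0,0],
    [255,0,0,0,0],
    [255,0,0,0,0],
    [255,0,0,0,0],
    [255,0,0,0,0],
    [255,0,0,0,0],
    [255,0,0,0,0],
    [255,0,0,0,0],
    [255,0,0,0,0]
  ]
}}

```text
time_s: 44.0
position: [0.4302, 0.0353, 0.0379]
tcp_rot: [[0.167, 0.986, 0.002], [0.986, -0.167, -0.0], [0.0, 0.002, -1.0]]
force: [1.1, 0.1, 4.8]
opening: 0.528
grasp_force: 30.0
```

```bash
python3 - <<'E'
from h import *
show();s=read_state();c=calibration('wrist');R=s['tcp_rot']
Rc=R.T@c['rotation'];tc=R.T@(c['xyz']-s['position'])
def Rz(cols):return np.array(cols)
R6=np.array([[.986,-.168,.007],[-.168,-.986,-.004],[.008,.002,-1]]);p6=np.array([.5546,-.1477,.1976])
img=cv2.imread('pics/w6.png');m=hsv(img,(0,0,120),(180,70,255)).astype(np.uint8);m[272:]=0;m[:,:240]=0;m[:60]=0
f=np.zeros_like(m)
def ray(u,v,z=.06):
    d=R6@Rc@[(u-c['cx'])/c['fx'],(v-c['cy'])/c['fy'],1];o=p6+R6@tc;return (o+d*(z-o[2])/d[2])*1000
top=[(u,np.argmax(m[:,u])) for u in range(300,560,5)]
rows=[90,110,130,150,210,230,250]
L=[(np.argmax(m[v,264:300])+264 if v<165 else None,v) for v in rows]
# local coordinates about (582,-215)
a=np.radians(-9.7);M=np.array([[np.cos(a),np.sin(a)],[-np.sin(a),np.cos(a)]])
loc=lambda u,v:(M@(ray(u,v)[:2]-[582,-215])).round(1)
print('far',np.median([loc(*t)[0] for t in top]))
for v in(85,100,120,140):
    r=np.nonzero(m[v,250:620])[0]+250;print(v,r.min(),r.max(),loc(r.min(),v)[1],loc(r.max(),v)[1])
for n in('scene','side'):
    p,P=cloud(n);w=hsv(p,(0,0,120),(180,50,255))&(abs(P[...,2]-.06)<.003)&(P[...,0]>.48)&(P[...,0]<.68)&(P[...,1]<-.08)&(P[...,1]>-.36)
    m=max(comps(w),key=np.sum);print(n,rect(P[m]),m.sum())
E
```

```text
t 44.0 pos [0.4302 0.0353 0.0379] yaw 80.37 z [ 0.002 -0.    -1.   ] F [1.1 0.1 4.8] op 0.528 gf 30.0
far 74.4
85 267 584 104.5 -107.5
100 268 582 104.1 -107.5
120 268 579 104.6 -107.4
140 269 576 104.4 -107.3
scene (array([ 646. , -216.1]), array([ 70.1, 221.9]), 6.8) 175
side (array([ 582.4, -213.2]), array([218.3, 146.5]), 80.1) 285
```

Call:
{"op": "send_rows", "data": {
  "plan": [
    [255,0,0,-0.005,0],
    [255,0,0,-0.015,0],
    [255,0,0,-0.025,0],
    [255,0,0,-0.03,0],
    [255,0,0,-0.03,0],
    [255,0,0,-0.025,0],
    [255,0,0,-0.015,0],
    [255,0,0,0,0.05],
    [255,0,0,0,0.1],
    [255,0,0,0,0.11],
    [255,0,0,0,0.11],
    [255,0,0,0,0.11],
    [255,0,0,0,0.11],
    [255,0,0,0,0.11],
    [255,0,0,0,0.11],
    [255,0,0,0,0.11],
    [255,0,0,0,0.11],
    [255,0,0,0,0.11],
    [255,0,0,0,0.11],
    [255,0,0,0,0.11]
  ]
}}

```text
time_s: 45.77
position: [0.4277, 0.0357, 0.182]
tcp_rot: [[0.999, 0.037, -0.004], [0.037, -0.999, 0.001], [-0.004, -0.001, -1.0]]
force: [0.7, -0.3, -2.5]
opening: 0.525
grasp_force: 30.0
```

Call:
{"op": "send_rows", "data": {
  "plan": [
    [255,0,0,0,0.1],
    [255,0,0,0,0.08],
    [255,0,0,0,0.032],
    [255,0,0,0,0],
    [255,0,0,0,0],
    [255,0,0,0,0]
  ]
}}

```text
time_s: 46.27
position: [0.4287, 0.0355, 0.1824]
tcp_rot: [[0.986, -0.168, -0.002], [-0.168, -0.986, 0.0], [-0.002, -0.0, -1.0]]
force: [-0.1, -0.3, -2.3]
opening: 0.522
grasp_force: 30.0
```

```bash
python3 - <<'E'
from h import *
show();go(583.8,-215.8,160,-9.7)
E
```

```text
t 46.27 pos [0.4287 0.0355 0.1824] yaw -9.65 z [-0.002  0.    -1.   ] F [-0.1 -0.3 -2.3] op 0.522 gf 30.0
turn rad 0.0009 then tool shift mm [195.2 221.6  22.4]
```

Call:
{"op": "send_rows", "data": {
  "plan": [
    [255,0.008,0.009,0,0],
    [255,0.015,0.017,0,0],
    [255,0.02,0.023,0,0],
    [255,0.02,0.023,0,0],
    [255,0.02,0.023,0,0],
    [255,0.02,0.023,0,0],
    [255,0.02,0.023,0,0],
    [255,0.02,0.023,0,0],
    [255,0.02,0.022,0,0],
    [255,0.015,0.017,0.01,0],
    [255,0.01,0.011,0.012,0],
    [255,0.005,0.006,0,0],
    [255,0.002,0.0015,0,0],
    [255,0,0,0,0],
    [255,0,0,0,0],
    [255,0,0,0,0],
    [255,0,0,0,0]
  ]
}}

```text
time_s: 47.68
position: [0.5842, -0.2148, 0.1613]
tcp_rot: [[0.986, -0.167, 0.0], [-0.167, -0.986, 0.0], [0.0, -0.0, -1.0]]
force: [-0.0, 0.4, -2.1]
opening: 0.531
grasp_force: 30.0
```

```bash
python3 - <<'E'
from h import *
show();go(583.8,-215.8,92,-9.7)
for n in('scene','side'):
    p,P=cloud(n);z=P[...,2];m=max(comps(hsv(p,(95,120,60),(125,255,255))&(z>.1)&(z<.2)&(P[...,0]<.7)&(P[...,1]>-.4)),key=np.sum);Q=P[m];zt=np.median(Q[:,2]);Q=Q[abs(Q[:,2]-zt)<.004];print(n,zt,rect(Q))
E
```

```text
t 47.68 pos [ 0.5842 -0.2148  0.1613] yaw -9.63 z [ 0.  0. -1.] F [-0.   0.4 -2.1] op 0.531 gf 30.0
turn rad 0.0012 then tool shift mm [-0.2  1.  69.3]
scene 0.13982096997262555 (array([ 579.5, -209.6]), array([212.2, 144.2]), 79.7)
side 0.1403998441985882 (array([ 580.9, -213.4]), array([218.2, 148.2]), 81.1)
```

Call:
{"op": "send_rows", "data": {
  "plan": [
    [255,0.001,0.0005,0.01,0],
    [255,0,0,0.015,0],
    [255,0,0,0.015,0],
    [255,0,0,0.01,0],
    [255,0,0,0.006,0],
    [255,0,0,0.004,0],
    [255,0,0,0.002,0],
    [255,0,0,0.002,0],
    [255,0,0,0.002,0],
    [255,0,0,0.002,0],
    [255,0,0,0.001,0],
    [255,0,0,0,0],
    [255,0,0,0,0]
  ]
}}

```text
time_s: 48.87
position: [0.5856, -0.2166, 0.092]
tcp_rot: [[0.986, -0.168, 0.001], [-0.168, -0.986, -0.0], [0.001, 0.0, -1.0]]
force: [0.2, -0.2, -0.4]
opening: 0.528
grasp_force: 30.0
```

Call:
{"op": "send_rows", "data": {
  "plan": [
    [255,0,0,0.001,0],
    [255,0,0,0,0],
    [100,0,0,0,0],
    [0,0,0,0,0],
    [0,0,0,0,0],
    [0,0,0,0,0],
    [0,0,0,0,0],
    [0,0,0,0,0],
    [0,0,0,0,0],
    [0,0,0,-0.01,0],
    [0,0,0,-0.03,0],
    [0,0,0,-0.04,0],
    [0,0,0,-0.04,0],
    [0,0,0,-0.03,0],
    [0,-0.03,0,0,0],
    [0,-0.04,0,0,0],
    [0,-0.04,0,0,0],
    [0,0,0,0,0],
    [0,0,0,0,0],
    [0,0,0,0,0]
  ]
}}

```text
time_s: 50.53
position: [0.4778, -0.1986, 0.2418]
tcp_rot: [[0.986, -0.169, 0.003], [-0.169, -0.986, -0.002], [0.003, 0.001, -1.0]]
force: [0.4, -0.8, 0.8]
opening: 0.997
grasp_force: 0.0
```

```bash
python3 - <<'E'
from h import *
show()
p,P=cloud("wrist");z=P[...,2];cv2.imwrite('pics/w8.png',p)
m=hsv(p,(85,80,40),(125,255,255))&(abs(z-.07)<.01);m[275:]=0;m=max(comps(m),key=np.sum);Q=P[m];print('lid',rect(Q),np.percentile(Q[:,2],[1,50,99]));A=np.c_[Q[:,:2],np.ones(len(Q))];k=np.linalg.lstsq(A,Q[:,2],rcond=None)[0];print('tilt deg',np.degrees(k[:2]))
for n in('side','scene'):
    p,P=cloud(n);cv2.imwrite(f'pics/{n}8.png',p[130:290,250:490].repeat(3,0).repeat(3,1));m=hsv(p,(0,180,90),(6,255,255))&(P[...,0]<.6)&(P[...,0]>.4)&(P[...,1]<-.1);print(n,'red',m.sum(),P[m].mean(0),rect(P[m]))
E
```

```text
t 50.53 pos [ 0.4778 -0.1986  0.2418] yaw -9.72 z [ 0.003 -0.002 -1.   ] F [ 0.4 -0.8  0.8] op 0.997 gf 0.0
lid (array([ 578.7, -214.9]), array([214.6, 131.1]), 80.4) [0.06869942 0.07117669 0.07347787]
tilt deg [0.24714163 0.01446365]
side red 167 [ 0.46725005 -0.19817722  0.04783428] (array([ 467.3, -226. ]), array([178.3,  24.5]), 81.2)
scene red 50 [ 0.4606998  -0.21227003  0.05003103] (array([ 462.3, -198.1]), array([103.8,   8.5]), 81.8)
```

View pics/w8.png

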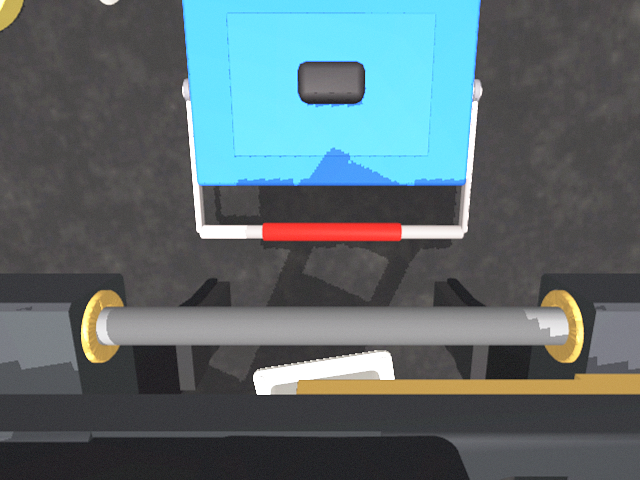

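Seen from the wrist, the lid lies flat (top at 71 mm, no real tilt). The red bar is at columns 263–401, row 231. Next I locate the bar and the hinge.

```bash
python3 - <<'E'
from h import *
show();p,P=cloud("wrist");m=hsv(p,(0,150,60),(8,255,255))&(P[...,2]<.08);m[:200]=0;m[260:]=0
Q=P[m];print('bar',rect(Q),Q[:,2].max(),len(Q))
v=np.argwhere(m);print(v.min(0),v.max(0))
for x,y in((469.6,-196.3),):go(x,y,150,80.3)
E
```

```text
t 50.68 pos [ 0.4786 -0.1988  0.2412] yaw -9.68 z [ 0.002 -0.001 -1.   ] F [-0.3  0.3 -0.2] op 1.001 gf 0.0
bar (array([ 465. , -196.1]), array([135.3,  27.5]), 80.5) 0.05608684387018448 2477
[224 262] [241 400]
turn rad -1.5703 then tool shift mm [ 0.8 -9.1 91. ]
```

Call:
{"op": "send_rows", "data": {
  "plan": [
    [80,0,0,0,-0.1],
    [160,0,0,0,-0.122],
    [160,0,0,0,-0.122],
    [160,0,0,0,-0.122],
    [160,0,0,0,-0.122],
    [160,0,0,0,-0.122],
    [160,0,0,0,-0.122],
    [160,0,0,0,-0.122],
    [160,0,0,0,-0.122],
    [160,0,0,0,-0.122],
    [160,0,0,0,-0.122],
    [160,0,0,0,-0.122],
    [160,0,0,0,-0.122],
    [160,0,0,0,-0.006],
    [160,0.001,-0.0104,0.03,0],
    [160,0,0,0.03,0],
    [160,0,0,0.03,0],
    [160,0,0,0,0],
    [160,0,0,0,0],
    [160,0,0,0,0]
  ]
}}

```text
time_s: 52.4
position: [0.468, -0.1959, 0.1516]
tcp_rot: [[0.17, 0.985, 0.002], [0.985, -0.17, -0.001], [-0.001, 0.002, -1.0]]
force: [-0.3, 0.0, 0.8]
opening: 0.377
grasp_force: 0.0
```

```bash
python3 - <<'E'
from h import *
show();p,P=cloud("wrist");cv2.imwrite('pics/w9.png',p)
m=hsv(p,(0,150,60),(8,255,255))&(P[...,2]<.08)&(P[...,2]>.035);m[270:]=0
v=np.argwhere(m);print(v.min(0),v.max(0),rect(P[m]),np.percentile(P[m][:,2],[50,95]))
go(468.5,-196.3,41,80.3)
E
```

```text
t 52.4 pos [ 0.468  -0.1959  0.1516] yaw 80.2 z [ 0.002 -0.001 -1.   ] F [-0.3  0.   0.8] op 0.377 gf 0.0
[156 323] [269 348] (array([ 475., -174.]), array([72.6, 15.8]), 80.1) [0.05348749 0.05526237]
turn rad -0.0015 then tool shift mm [ -0.2   0.3 111.1]
```

View pics/w9.png

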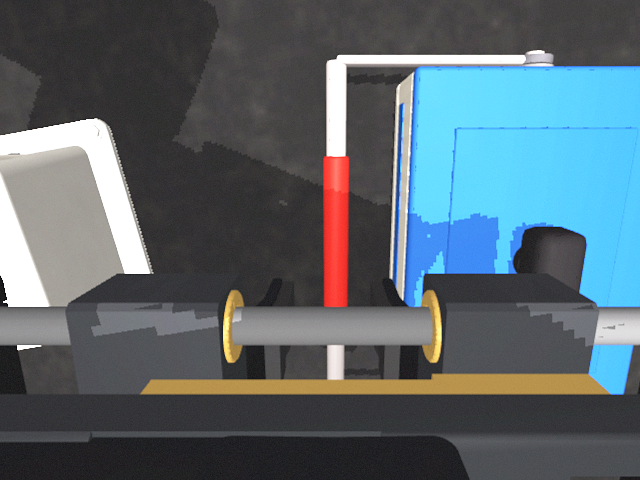

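The bar sits between the fingers (column 336, fingers at 275 and 390). I go down and grip it.

Call:
{"op": "send_rows", "data": {
  "plan": [
    [160,0,0.002,0.02,0],
    [160,0,0,0.025,0],
    [160,0,0,0.025,0],
    [160,0,0,0.02,0],
    [160,0,0,0.012,0],
    [160,0,0,0.008,0],
    [160,0,0,0,0],
    [160,0,0,0,0],
    [255,0,0,0,0],
    [255,0,0,0,0],
    [255,0,0,0,0],
    [255,0,0,0,0],
    [255,0,0,0,0],
    [255,0,0,0,0]
  ]
}}

```text
time_s: 53.62
position: [0.4706, -0.1962, 0.0415]
tcp_rot: [[0.169, 0.986, 0.004], [0.986, -0.169, -0.002], [-0.001, 0.004, -1.0]]
force: [5.0, 2.3, 4.4]
opening: 0.167
grasp_force: 30.0
```

```bash
python3 - <<'E'
from h import *
show()
N=32;th=np.linspace(0,1.571,N+1);y=-115*np.cos(th);z=115*np.sin(th)
print([[round(a,1),round(-b,1)] for a,b in zip(np.diff(y),np.diff(z))])
E
```

```text
t 53.62 pos [ 0.4706 -0.1962  0.0415] yaw 80.25 z [ 0.004 -0.002 -1.   ] F [5.  2.3 4.4] op 0.167 gf 30.0
[[np.float64(0.1), np.float64(-5.6)], [np.float64(0.4), np.float64(-5.6)], [np.float64(0.7), np.float64(-5.6)], [np.float64(1.0), np.float64(-5.6)], [np.float64(1.2), np.float64(-5.5)], [np.float64(1.5), np.float64(-5.4)], [np.float64(1.8), np.float64(-5.4)], [np.float64(2.0), np.float64(-5.3)], [np.float64(2.3), np.float64(-5.2)], [np.float64(2.5), np.float64(-5.0)], [np.float64(2.8), np.float64(-4.9)], [np.float64(3.0), np.float64(-4.8)], [np.float64(3.3), np.float64(-4.6)], [np.float64(3.5), np.float64(-4.5)], [np.float64(3.7), np.float64(-4.3)], [np.float64(3.9), np.float64(-4.1)], [np.float64(4.1), np.float64(-3.9)], [np.float64(4.3), np.float64(-3.7)], [np.float64(4.5), np.float64(-3.5)], [np.float64(4.6), np.float64(-3.2)], [np.float64(4.8), np.float64(-3.0)], [np.float64(4.9), np.float64(-2.8)], [np.float64(5.0), np.float64(-2.5)], [np.float64(5.2), np.float64(-2.3)], [np.float64(5.3), np.float64(-2.0)], [np.float64(5.4), np.float64(-1.8)], [np.float64(5.4), np.float64(-1.5)], [np.float64(5.5), np.float64(-1.2)], [np.float64(5.6), np.float64(-1.0)], [np.float64(5.6), np.float64(-0.7)], [np.float64(5.6), np.float64(-0.4)], [np.float64(5.6), np.float64(-0.1)]]
```

Call:
{"op": "send_rows", "data": {
  "plan": [
    [255,0,0.0001,-0.0056,0],
    [255,0,0.0004,-0.0056,0],
    [255,0,0.0007,-0.0056,0],
    [255,0,0.001,-0.0056,0],
    [255,0,0.0012,-0.0055,0],
    [255,0,0.0015,-0.0054,0],
    [255,0,0.0018,-0.0054,0],
    [255,0,0.002,-0.0053,0],
    [255,0,0.0023,-0.0052,0],
    [255,0,0.0025,-0.005,0],
    [255,0,0.0028,-0.0049,0],
    [255,0,0.003,-0.0048,0],
    [255,0,0.0033,-0.0046,0],
    [255,0,0.0035,-0.0045,0],
    [255,0,0.0037,-0.0043,0],
    [255,0,0.0039,-0.0041,0],
    [255,0,0,0,0]
  ]
}}

```text
time_s: 55.03
position: [0.499, -0.2009, 0.1228]
tcp_rot: [[0.167, 0.986, -0.008], [0.986, -0.167, 0.001], [-0.0, -0.008, -1.0]]
force: [-6.3, -4.7, -0.1]
opening: 0.178
grasp_force: 30.0
```

```bash
python3 - <<'E'
from h import *
show()
E
```

```text
t 55.03 pos [ 0.499  -0.2009  0.1228] yaw 80.37 z [-0.008  0.001 -1.   ] F [-6.3 -4.7 -0.1] op 0.178 gf 30.0
```

Call:
{"op": "send_rows", "data": {
  "plan": [
    [255,0,0.0041,-0.0039,0],
    [255,0,0.0043,-0.0037,0],
    [255,0,0.0045,-0.0035,0],
    [255,0,0.0046,-0.0032,0],
    [255,0,0.0048,-0.003,0],
    [255,0,0.0049,-0.0028,0],
    [255,0,0.005,-0.0025,0],
    [255,0,0.0052,-0.0023,0],
    [255,0,0.0053,-0.002,0],
    [255,0,0.0054,-0.0018,0],
    [255,0,0.0054,-0.0015,0],
    [255,0,0.0055,-0.0012,0],
    [255,0,0.0056,-0.001,0],
    [255,0,0.0056,-0.0007,0],
    [255,0,0.0056,-0.0004,0],
    [255,0,0.0056,-0.0001,0],
    [255,0,0,0,0],
    [255,0,0,0,0]
  ]
}}

```text
time_s: 56.53
position: [0.5824, -0.2152, 0.1579]
tcp_rot: [[0.169, 0.986, 0.001], [0.986, -0.169, -0.001], [-0.001, 0.001, -1.0]]
force: [-2.3, -1.7, 7.3]
opening: 0.173
grasp_force: 30.0
```

```bash
python3 - <<'E'
from h import *
show()
for n in('side','scene'):
    p,P=cloud(n);m=hsv(p,(0,150,60),(8,255,255))&(P[...,2]>.1)&(P[...,2]<.2)&(P[...,1]<0)&(P[...,0]<.7);print(n,m.sum(),P[m].mean(0) if m.any() else '')
E
```

```text
t 56.53 pos [ 0.5824 -0.2152  0.1579] yaw 80.28 z [ 0.001 -0.001 -1.   ] F [-2.3 -1.7  7.3] op 0.173 gf 30.0
side 93 [ 0.58101628 -0.19348536  0.16648731]
scene 89 [ 0.5764705  -0.20699441  0.16377822]
```

Call:
{"op": "send_rows", "data": {
  "plan": [
    [255,0,0.001,0,0],
    [150,0,0,0,0],
    [120,0,0,0,0],
    [120,0,0,0,0],
    [120,0,0,0,0],
    [120,0,0,-0.01,0],
    [120,0,0,-0.02,0],
    [120,0,0,-0.03,0],
    [120,0,0,-0.03,0],
    [120,0,0,-0.03,0],
    [120,0,0,0,0],
    [120,0,-0.03,0,0],
    [120,0,-0.04,0,0],
    [120,0,-0.04,0,0],
    [120,0,-0.04,0,0],
    [120,0,0,0,0],
    [120,0,0,0,0],
    [120,0,0,0,0],
    [120,0,0,0,0]
  ]
}}

```text
time_s: 58.22
position: [0.4371, -0.1908, 0.2763]
tcp_rot: [[0.169, 0.986, 0.002], [0.986, -0.169, -0.002], [-0.001, 0.003, -1.0]]
force: [1.0, 0.0, -0.2]
opening: 0.526
grasp_force: 0.0
```

```bash
python3 - <<'E'
from h import *
show()
for n in('side','scene'):
    p,P=cloud(n);cv2.imwrite(f'pics/{n}9.png',p[100:300,200:500].repeat(2,0).repeat(2,1));z=P[...,2]
    m=hsv(p,(0,150,60),(8,255,255))&(z>.03)&(z<.2)&(P[...,1]<0)&(P[...,0]<.7)&(P[...,0]>.4);print(n,m.sum(),P[m].mean(0),rect(P[m]))
    m=max(comps(hsv(p,(95,120,60),(125,255,255))&(z>.055)&(z<.1)&(P[...,0]<.7)&(P[...,1]>-.4)),key=np.sum);Q=P[m];zt=np.median(Q[:,2]);Q=Q[abs(Q[:,2]-zt)<.004];print('lid',zt,rect(Q),np.percentile(Q[:,2],[5,95]))
E
```

```text
t 58.22 pos [ 0.4371 -0.1908  0.2763] yaw 80.27 z [ 0.002 -0.002 -1.   ] F [ 1.   0.  -0.2] op 0.526 gf 0.0
side 162 [ 0.57951212 -0.21318149  0.16653679] (array([ 580.9, -215. ]), array([120.5,  17.6]), 79.3)
lid 0.07129971991493805 (array([ 576.5, -214.6]), array([217.3, 137.7]), 80.5) [0.06835204 0.07413732]
scene 143 [ 0.57708827 -0.2223808   0.16248824] (array([ 558.9, -527.7]), array([745.4,  19.9]), 86.7)
lid 0.07063941100988028 (array([ 582.3, -213.9]), array([218.4, 148.2]), 80.8) [0.06831898 0.07274806]
```

View pics/side9.png

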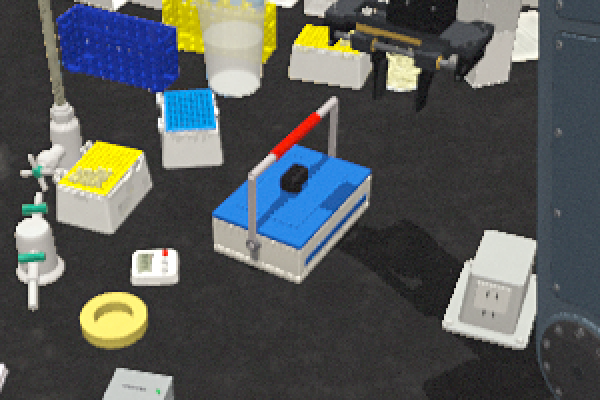

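The side view shows the lid flat on the carrier, the red bar upright over the knob at about (297,137), and the timer and tape roll where they were. The gripper is clear, so I hand in.

```bash
python3 -c "
from rig import *
print(hand_in())"
```

```text
the job is handed in; nothing more can be done
None
```

I handed the job in at about 58 s. All four cartridges lie side by side in the carrier, the lid is flat in place and the handle is snapped upright; I left the timer, tape roll and look-alikes alone.

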